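Pull the slab roller's roller and gauge its sleeves

TASK

Strip the bench slab roller for service: flip the cam lever fully open, draw the wooden roller forward in its slots, lower it out of them and lay it in the plywood cradle with both axle ends down in the notches, never letting it drop onto the bench; with the roller out, swing the lever fully shut again. Then put every brass sleeve on a gauge pin of its own as far down as it goes, and once all are on, move those that stopped short to the white scrap tray and leave those that went fully home on their pins. Leave the pots and tools round about undisturbed.

Things in the scene. Friction and masses are not known exactly. Their poses are not given: they have to be found in the camera images.
- bracket: Grey steel bracket of a slab roller, fixed. Origin on the bench straight below the roller's seat; x to the back, y along the axle to the left. 10 mm cheeks at y = +-75 to 85 mm reach forward (-x) from a spine with its front at x = +95 mm; nothing between or above them. Cheek tops z = 140 mm (160 at the lever's pivot). The noses at their front end at x = -47 mm, z = 96 mm.
- roller_seat (a point): On the bracket, its axes, 115 mm up: the roller's centre at first. Each cheek has an L-shaped slot: a level run with a floor (ledge) at z = 110 mm, x = +8 to -10 mm, and ceiling at 124 mm; then in front a leg (x = -10 to -34 mm) straight down, open below. So the axle goes 22 mm forward, 35 mm or more down (below the nose), then forward from under the bracket.
- cam_lever (a joint): Cam lever on the bracket's left (+y) cheek, rad. 0 = shut: handle forward (-x) and 15 degrees up, a tongue hanging in front of the axle end. It grows as the handle swings up and over to the back; 1.8 = fully open, leaning back past upright. Clear of the axle above 1.2. No spring: stays where left; needs about 0.2 N m (2 to 3 N at the grip).
- lever_grip (a point): Middle of the free part of the lever's black cross grip: a bar 14 mm thick lying along the bracket's y, free over 40 mm in y, 88 mm from the pivot; moves with the lever.
- lever_hinge (a point): Point of the lever's pivot axis (parallel to the bracket's y) straight beside lever_grip, 145 mm above the bench; the grip circles about it at 88 mm.
- roller: Wooden roller 48 mm in diameter, 130 mm long, with steel axle ends 10 mm square (flats level) sticking out 35 mm on each side: 200 mm overall, about 0.35 kg. Origin at its centre, y along its axle. At first it rests with its axle ends on the ledges of the bracket's slots.
- cradle_seat (a point): Centre of the roller when laid in the fixed plywood cradle: 55 mm above the bench, y along the axle. The cradle's base is 80 x 190 x 10 mm; its end plates, 12 mm thick at y = +-82 mm, tops 72 mm above the bench, each have a notch 24 mm wide, 22 mm deep, open at the top, its floor 50 mm above the bench.
- gauge_board: Dark wooden gauge board 70 (x) x 235 (y) x 12 mm, fixed, with four upright steel gauge pins in a row along its y, 55 mm apart. Origin under its centre.
- pin1 (a point): Foot of gauge pin 1 (on the board's top, 12 mm above the bench), pins counted from the right (-y) end. The pin is 13 mm thick and stands 38 mm above the board, its tip chamfered to 9 mm.
- pin2 (a point): Foot of gauge pin 2 (on the board's top, 12 mm above the bench), pins counted from the right (-y) end. The pin is 13 mm thick and stands 38 mm above the board, its tip chamfered to 9 mm.
- pin3 (a point): Foot of gauge pin 3 (on the board's top, 12 mm above the bench), pins counted from the right (-y) end. The pin is 13 mm thick and stands 38 mm above the board, its tip chamfered to 9 mm.
- pin4 (a point): Foot of gauge pin 4 (on the board's top, 12 mm above the bench), pins counted from the right (-y) end. The pin is 13 mm thick and stands 38 mm above the board, its tip chamfered to 9 mm.
- scrap_tray: White open tray for rejected sleeves, fixed; outside 115 (x) x 110 (y) x 35 mm high, walls and floor 4 mm. Origin under its centre.
- sleeve_a: Brass bearing sleeve, 34 mm in outer diameter, 34 mm long, standing upright; about 0.1 kg, 16 mm wide at both mouths, origin at the centre of its underside; absent from some starts. From outside all sleeves look the same: a well reamed one slides down a gauge pin onto the board, one narrow inside stops with its underside about 22 mm above the board.
- sleeve_b: Brass bearing sleeve, 34 mm in outer diameter, 34 mm long, standing upright; about 0.1 kg, 16 mm wide at both mouths, origin at the centre of its underside; absent from some starts. From outside all sleeves look the same: a well reamed one slides down a gauge pin onto the board, one narrow inside stops with its underside about 22 mm above the board.
- sleeve_c: Brass bearing sleeve, 34 mm in outer diameter, 34 mm long, standing upright; about 0.1 kg, 16 mm wide at both mouths, origin at the centre of its underside; absent from some starts. From outside all sleeves look the same: a well reamed one slides down a gauge pin onto the board, one narrow inside stops with its underside about 22 mm above the board.
- sleeve_d: Brass bearing sleeve, 34 mm in outer diameter, 34 mm long, standing upright; about 0.1 kg, 16 mm wide at both mouths, origin at the centre of its underside; absent from some starts. From outside all sleeves look the same: a well reamed one slides down a gauge pin onto the board, one narrow inside stops with its underside about 22 mm above the board.
- glaze_dish: Bystander: low blue dish, 60 mm wide, 32 mm high. Origin under its centre.
- bisque_bowl: Bystander: pale bowl, 104 mm wide, 50 mm high. Origin under its centre.
- glaze_jar: Bystander: white jar, 60 mm wide, 80 mm high. Origin under its centre.
- espresso_cup: Bystander: white cup, 64 mm wide, 60 mm high. Origin under its centre.
- small_vase: Bystander: pale vase, 72 mm wide, 100 mm high. Origin under its centre.
- mug: Bystander: white mug, 76 mm wide, 85 mm high, handle at its +y. Origin under its centre.
- modelling_brush: Bystander: brush lying on the bench. Origin near its middle.
Not all that is in view belongs to the job. Leave any purple or turquoise look-alike of the gauge_board alone.

How it is judged:
By the outcome, as a careful person would: the job done as asked, in the order asked, and still so for the second after the job is handed in, with the robot touching nothing.
Of sleeve_a, sleeve_b, sleeve_c, sleeve_d only 3 to 4 are there at a start; the rules pass over those that are not, and their reading is None.
At some moment in a run one of sleeve_a, sleeve_b, sleeve_c, sleeve_d may be knocked a few centimetres aside while the robot is not near it.
It also fails if it takes over 210 s, if anything falls off the work surface, if the arm or the gripper's body presses on something with over 40 N, if the wrist force passes 120 N, or if a joint passes its speed limit or range.

ROBOT

A 6-joint arm with a two-finger parallel gripper is mounted at the origin on the work surface. World frame = base frame: x ahead of the robot, y to its left, z up, the work surface at z = 0. Lengths are in m, angles in rad, forces in N, time in s.
With the tool pointing down it reaches from about 0.375 to 0.75 m from the base axis. Payload 9 kg.
Tool frame: the origin (TCP) lies midway between the tips of the shut fingers; the grasp point (between the pads) lies 19 mm behind it; z points along the fingers, x is the direction in which the jaws open and shut, and the axes are right-handed (so a half turn about z gives the same grasp; the last joint's range is limited). The gripper opens to 85 mm and grips with 20 to 120 N. Pads are 22 mm wide; open, the fingers measure 114 mm over their backs; the gripper's body (76 mm by 85 mm) begins 54 mm behind the grasp point. The pads swing forward as they close: fully open they stand 13 mm farther back than shut.
Start: joints at [-1.367, 0.104, 0.097, 1.564, 0, 1.353], TCP at [0.246, -0.547, 0.231] pointing down, gripper open.
Joint ranges: [-2.99, 2.99], [-0.84, 1.86], [-1.1, 1.16], [-1.84, 2.11], [-1.51, 1.56], [-3.14, 3.14]. Speed limits (rad/s): [2.22, 2.22, 2.57, 3.14, 3.14, 3.14].

INTERFACE

Orientations are given as a 3x3 rotation matrix whose columns are the frame's x, y, z axes.
In Python, from rig import arm gives the robot as it stands.
- The arm moves only by the shell command python3 -m crank 'ROWS' [FORCE]. ROWS is JSON, a list of rows, each a list of 3 entries, a list of its own where there are three numbers: the shift along the tool's x, y, z in cm, then the turn, a rotation vector about the tool's x, y, z in degrees, then the opening, from 0 (shut) to 1 (fully open). In form: [[[tx, ty, tz], [ax, ay, az], fingers], ...]. A call has 1 to 12 rows; each row shifts and turns the pose as measured when the row begins, along the tool's axes as they then stand; what a row does not reach is not made up. A row lasts 1/12 s, in which the tool goes at most 41.7 mm and 7.16 degrees, less where a joint would pass 70% of its speed; a pose out of reach is approached as far as the arm can. A call with a gripper value outside its range is refused whole. The fingers move at their own pace and stop on an object; FORCE is the grip in N (left out, the last holds). Time passes only in rows, so rows that do not move let the fingers close. It gives the time, the measured TCP pose, the force and the opening at its end, in the units of the state.
- arm.state(): the state, without advancing time (a new reading comes with each control period).
- arm.snapshot(name): name is "side" or "top"; returns a dict with "image" (420x560x3 uint8, red, green, blue), "fx", "fy", "cx", "cy" (pixels), "k1" (the pictures are not rectified: a ray, as slopes to the right and down, at radius r is drawn at 1 + k1 r^2 times it, then the intrinsics apply), "extrinsics" (4x4, takes a point from camera to world coordinates). Camera axes: x right, y up, looking along -z (the intrinsics and any distortion apply to the point x, -y, -z); pixel columns grow to the right and rows downward; lengths in m; the calibration is good to about 2 mm. A picture is of the moment at which its call begins. There is no depth.
- arm.finish_job(): hands the job in, once; it reports no verdict.
The state is a dict: "clock": time; "joint_positions": joint angles; "qvel": joint speeds; "effort": joint torques, N m; "eef_pos": TCP position; "eef_rot": TCP orientation; "contact_force": force on the tool from outside, world axes, zero at the start; "moment": the same for the moment, N m; "width": finger opening in m.
Only numpy, scipy, OpenCV 4.12 (cv2) and the standard library are available. Lean on these libraries where they do the work, as an engineer would, in place of code of your own. Each camera call takes 0.05 s, during which the arm holds its last target. There are 200 camera calls.

## Working session

There is one attempt and no reset: what is moved stays moved. The work goes in short steps, Python scripts to look and compute and a shell command to move; the robot and the scene stay as the last step left them, time stands still between calls to the robot, and variables do not carry over. Pictures are saved under pics/ and viewed, about 12 in all and at most 16, crops included, and the job is handed in when it is done.

```bash
ls; mkdir -p pics
cat > h.py <<'E'
import numpy as np, cv2
from rig import arm
def snap(n,f=None):
    s=arm.snapshot(n)
    if f: cv2.imwrite('pics/'+f,cv2.cvtColor(s['image'],cv2.COLOR_RGB2BGR))
    return s
def K(s): return np.array([[s['fx'],0,s['cx']],[0,s['fy'],s['cy']],[0,0,1.]]),np.array([s['k1'],0,0,0.])
def ray(s,u,v):
    k,d=K(s); p=cv2.undistortPoints(np.array([[[u,v]]],float),k,d)[0,0]
    E=np.array(s['extrinsics']); return E[:3,3],E[:3,:3]@np.array([p[0],-p[1],-1])
def onz(s,u,v,z):
    o,d=ray(s,u,v); return o+d*(z-o[2])/d[2]
def proj(s,P):
    E=np.array(s['extrinsics']); c=(np.atleast_2d(P)-E[:3,3])@E[:3,:3]; c=c*[1,-1,-1]
    k,d=K(s); return cv2.projectPoints(c,np.zeros(3),np.zeros(3),k,d)[0][:,0]
def tri(a,pa,b,pb):
    o1,d1=ray(a,*pa);o2,d2=ray(b,*pb); t=np.linalg.lstsq(np.c_[d1,-d2],o2-o1,rcond=None)[0]
    p,q=o1+d1*t[0],o2+d2*t[1]; return (p+q)/2,np.linalg.norm(p-q)
E
python3 - <<'E'
from h import *
import pickle
for n in('top','side'):
    s=snap(n,n+'0.png'); pickle.dump(s,open(n+'0.pkl','wb')); print(n,s['fx'],s['cx'],s['cy'],s['k1'],np.round(s['extrinsics'],3).tolist())
print(arm.state())
E
```

```text
pics
top 519.7928053416666 280.52300893610806 217.23254212110447 -0.12655416073188755 [[-0.027, 0.995, -0.099, 0.352], [-1.0, -0.027, -0.001, 0.008], [-0.004, 0.099, 0.995, 1.422], [0.0, 0.0, 0.0, 1.0]]
side 434.4429752451021 278.4135966890849 210.9682036769855 -0.050990630311292126 [[0.985, 0.1, -0.14, 0.292], [-0.172, 0.51, -0.843, -1.086], [-0.013, 0.854, 0.52, 0.795], [0.0, 0.0, 0.0, 1.0]]
{'clock': 0.1, 'joint_positions': array([-1.36675095e+00,  1.04638323e-01,  9.65327672e-02,  1.56389609e+00,
       -3.97445803e-05,  1.35309079e+00]), 'qvel': array([-4.52773182e-04,  9.80257852e-04,  1.53427997e-03, -2.42374519e-05,
       -9.89579782e-04, -6.76570247e-04]), 'effort': array([ 6.21879066e-03, -5.58202171e+01,  5.04724753e+01,  1.26874310e-02,
       -2.39039764e-04,  3.31190819e-06]), 'eef_pos': array([ 0.24554629, -0.54712097,  0.23059297]), 'eef_rot': array([[ 4.09358425e-01, -9.12373607e-01, -2.83157210e-04],
       [-9.12372881e-01, -4.09358463e-01,  1.17226294e-03],
       [-1.18545457e-03, -2.21530752e-04, -9.99999273e-01]]), 'contact_force': array([ 0.15834774,  0.08241229, -0.24175585]), 'moment': array([ 0.01279466,  0.02139425, -0.00316396]), 'width': 0.08528768887446145}
```

View pics/top0.png

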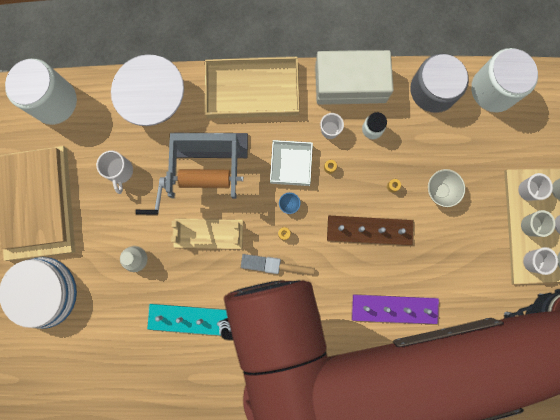

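View pics/side0.png

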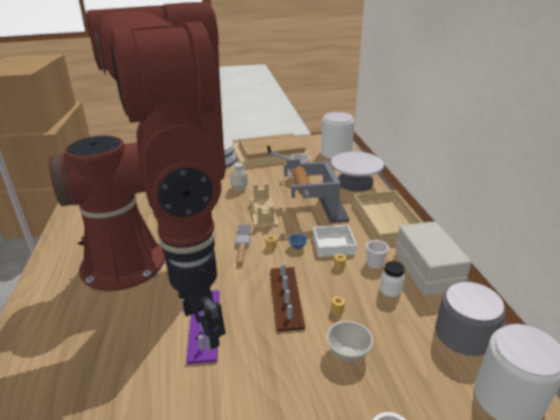

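Run:
```python
from h import *
import pickle
t=cv2.imread('pics/top0.png'); s=cv2.imread('pics/side0.png')
cv2.imwrite('pics/ct.png',cv2.resize(t[120:260,130:330],None,fx=4,fy=4,interpolation=cv2.INTER_CUBIC))
cv2.imwrite('pics/cs.png',cv2.resize(s[140:260,230:370],None,fx=5,fy=5,interpolation=cv2.INTER_CUBIC))
T=pickle.load(open('top0.pkl','rb'));S=pickle.load(open('side0.pkl','rb'))
def blobs(im,lo,hi,mn):
    h=cv2.cvtColor(im,cv2.COLOR_BGR2HSV); m=cv2.inRange(h,lo,hi)
    n,l,st,c=cv2.connectedComponentsWithStats(m)
    return [(st[i].tolist(),c[i].round(1).tolist()) for i in range(1,n) if st[i][4]>mn]
for n,im,cam in(('top',t,T),('side',s,S)):
    print(n,'brass')
    for b in blobs(im,(18,150,110),(30,255,255),15): print(b, onz(cam,*b[1],.034).round(3))
    print('dark board')
    for b in blobs(im,(0,90,20),(12,255,90),150): print(b)
```

```text
top brass
([324, 160, 13, 13, 110], [330.0, 166.0]) [ 0.626 -0.129  0.034]
([388, 179, 13, 13, 116], [393.9, 184.9]) [ 0.57  -0.301  0.034]
([278, 228, 12, 12, 107], [283.9, 233.2]) [0.447 0.001 0.034]
dark board
([290, 281, 36, 86, 1119], [311.1, 319.5])
([458, 300, 102, 36, 403], [525.5, 317.2])
([309, 335, 148, 40, 668], [359.7, 354.0])
([472, 391, 88, 29, 246], [518.7, 406.2])
side brass
dark board
([63, 6, 162, 240, 19403], [158.6, 127.2])
([80, 205, 80, 86, 4746], [117.2, 251.4])
```

View pics/ct.png

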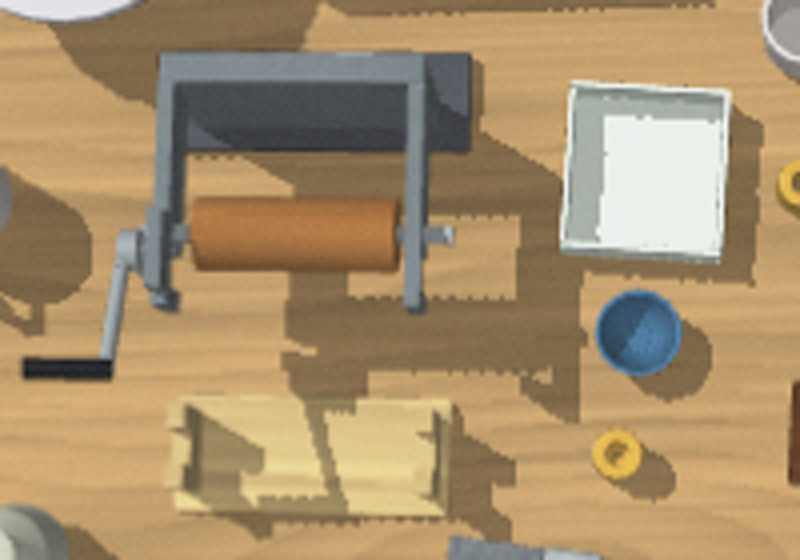

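View pics/cs.png

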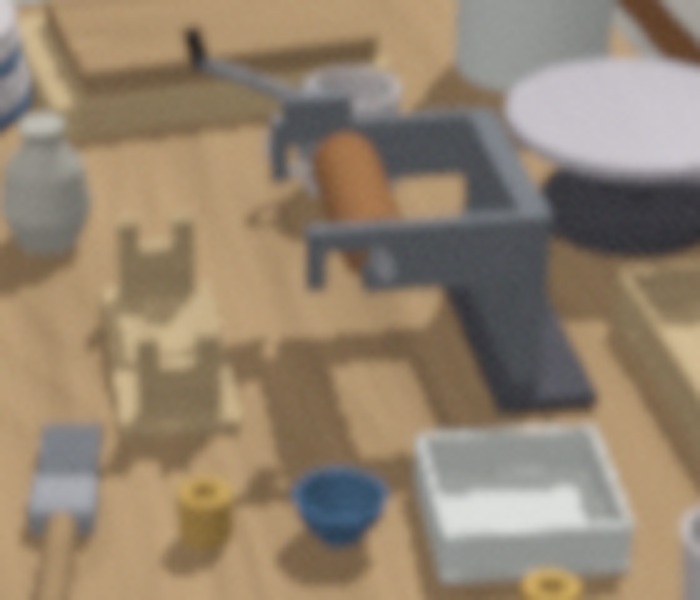

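Candidates: the gauge board is the dark-brown one at top (370,230), against turquoise (190,320) and purple (395,310), which stay untouched. Sleeves are at (331,166), (394,185) and (284,233), with no fourth visible. The roller is orange at (204,178), the lever grip black at (147,212), the cradle pale at (208,234) and the tray white at (292,163). I'll crop the board and measure.

Run:
```python
from h import *
import pickle
t=cv2.imread('pics/top0.png'); s=cv2.imread('pics/side0.png')
a=cv2.resize(t[150:250,320:420],None,fx=4,fy=4,interpolation=cv2.INTER_CUBIC)
b=cv2.resize(s[250:350,260:360],None,fx=4,fy=4,interpolation=cv2.INTER_CUBIC)
cv2.imwrite('pics/cb.png',np.hstack([a,b]))
T=pickle.load(open('top0.pkl','rb'));S=pickle.load(open('side0.pkl','rb'))
ct=lambda x,y:(130+x/4,120+y/4); cs=lambda x,y:(230+x/5,140+y/5)
for n,p,q in[('axleR',(450,236),(384,266)),('grip',(62,368),(196,50)),('sleeveTop',(617,453),(205,490)),
  ('cheekR front top',(413,306),(312,232)),('spineRtop',(424,56),(548,215))]:
    print(n,*tri(T,ct(*p),S,cs(*q)))
for n,p,z in[('rollL',(192,233),.115),('rollR',(400,234),.115),('axR',(453,236),.115),('noseL',(166,302),.13),('noseR',(413,306),.14),
 ('spineL',(162,58),.14),('spineR',(424,58),.14),('gripA',(22,368),.168),('gripB',(112,368),.168),
 ('cr1',(178,400),.01),('cr2',(452,400),.01),('cr3',(447,515),.01),('cr4',(178,512),.01),('tr1',(571,83),.035),('tr2',(730,92),.035),('tr3',(720,262),.035),('tr4',(561,250),.035)]:
    print(n,onz(T,*ct(*p),z).round(4))
h=cv2.cvtColor(t,cv2.COLOR_BGR2HSV); m=cv2.inRange(h,(5,120,80),(14,255,255)); m[:160]=0;m[200:]=0;m[:,:160]=0;m[:,250:]=0
r=cv2.minAreaRect(cv2.findNonZero(m)); print(r)
for c in cv2.boxPoints(r): print(c,onz(T,*c,.115).round(4))
print(onz(T,*r[0],.115))
```

```text
axleR [0.58255634 0.1029856  0.11837749] 0.0009298996680873037
grip [0.49819188 0.3370395  0.17657845] 0.0009043688587317474
sleeveTop [4.47699558e-01 2.18878848e-04 3.15518064e-02] 0.001326456410111259
cheekR front top [0.53785716 0.12547284 0.1356461 ] 0.004958441889172156
spineRtop [0.6950494  0.11615203 0.13716254] 8.532170624834813e-05
rollL [0.5896 0.2689 0.115 ]
rollR [0.5849 0.1352 0.115 ]
axR [0.5826 0.1014 0.115 ]
noseL [0.5433 0.2827 0.13  ]
noseR [0.5348 0.1254 0.14  ]
spineL [0.6986 0.2831 0.14  ]
spineR [0.6929 0.1159 0.14  ]
gripA [0.4994 0.3644 0.168 ]
gripB [0.4979 0.3082 0.168 ]
cr1 [0.4929 0.3002 0.01  ]
cr2 [0.4878 0.1118 0.01  ]
cr3 [0.4094 0.1168 0.01  ]
cr4 [0.416  0.3009 0.01  ]
tr1 [0.7003 0.0247 0.035 ]
tr2 [ 0.6911 -0.0836  0.035 ]
tr3 [ 0.574  -0.0727  0.035 ]
tr4 [0.5851 0.0343 0.035 ]
((203.5, 178.0), (18.0, 51.0), 90.0)
[178. 169.] [0.6137 0.2688 0.115 ]
[229. 169.] [0.6096 0.1374 0.115 ]
[229. 187.] [0.563  0.1381 0.115 ]
[178. 187.] [0.5669 0.269  0.115 ]
[0.58823279 0.20313228 0.115     ]
```

View pics/cb.png

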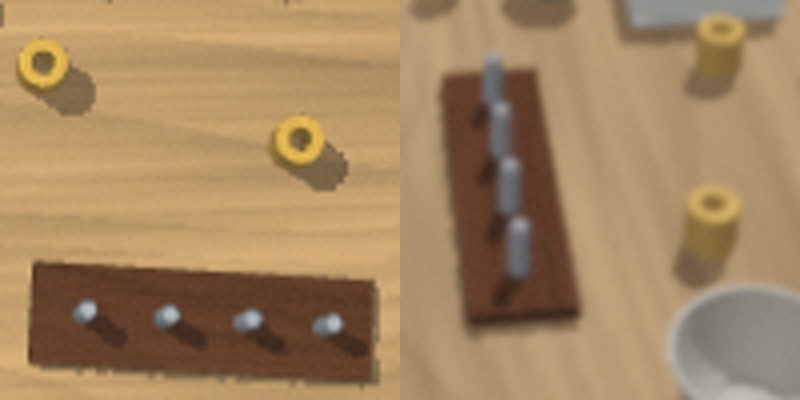

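```bash
cat >> h.py <<'E'
def go(p,yaw=None,tilt=None):
    """print shift (cm, tool axes) and turn (deg, tool axes) to TCP p, tool down, tool-x at yaw deg"""
    s=arm.state(); R=s['eef_rot']; d=R.T@(np.array(p)-s['eef_pos'])*100
    print('tcp',s['eef_pos'].round(4),'F',s['contact_force'].round(1),'w',round(s['width'],4),'t',round(s['clock'],2),'yaw',round(np.degrees(np.arctan2(R[1,0],R[0,0])),2))
    print('shift cm',d.round(2),end=' ')
    if yaw is not None:
        a=np.radians(yaw); c,q=np.cos(a),np.sin(a)
        Rt=np.array([[c,q,0],[q,-c,0],[0,0,-1.]])
        if tilt: Rt=cv2.Rodrigues(np.radians(tilt)*np.array([-q,c,0]))[0]@Rt
        print('turn deg',np.degrees(cv2.Rodrigues(R.T@Rt)[0].ravel()).round(2), 'shift after turn',(Rt.T@(np.array(p)-s['eef_pos'])*100).round(2),end='')
    print()
E
python3 - <<'E'
from h import *
import pickle
T=pickle.load(open('top0.pkl','rb'));S=pickle.load(open('side0.pkl','rb'))
for c,n,x0,x1,y0,y1 in((T,'top',320,420,205,255),(S,'side',265,310,262,335)):
    im=c['image'].astype(int); m=((im.sum(2)<230)&(im[:,:,0]>im[:,:,2]*1.3)).astype(np.uint8); k=np.zeros_like(m);k[y0:y1,x0:x1]=m[y0:y1,x0:x1]
    k=cv2.morphologyEx(k,cv2.MORPH_CLOSE,np.ones((7,7)))
    r=cv2.minAreaRect(cv2.findNonZero(k)); print(n,r,k.sum())
    if n=='top':
        P=[onz(c,*q,.012) for q in cv2.boxPoints(r)]
        for p in P: print(p.round(4))
        print('centre',np.mean(P,0))
tp=[(89,308),(171,313),(251,317),(331,321)]; sp=[(493,59),(501,107),(511,163),(519,224)]
for a,b in zip(tp,sp): print(*tri(T,(320+a[0]/4,150+a[1]/4),S,(260+(b[0]-400)/4,250+b[1]/4)), onz(T,320+a[0]/4,150+a[1]/4,.05).round(4))
for a,b in(((43,64),(721,24)),((300,139),(714,201))):print(*tri(T,(320+a[0]/4,150+a[1]/4),S,(260+(b[0]-400)/4,250+b[1]/4)))
go([.498,.342,.25],-2)
E
```

```text
top ((370.01226806640625, 230.27847290039062), (85.36835479736328, 25.183387756347656), 3.1798300743103027) 2119
[ 0.4255 -0.1145  0.012 ]
[ 0.494  -0.1208  0.012 ]
[ 0.4746 -0.355   0.012 ]
[ 0.4058 -0.3477  0.012 ]
centre [ 0.44999659 -0.23450938  0.012     ]
side ((286.8292541503906, 299.4634094238281), (63.166839599609375, 26.72443389892578), 83.6598129272461) 1490
[ 0.45836762 -0.15424323  0.04609192] 0.0001352265965897446 [ 0.4581 -0.1538  0.05  ]
[ 0.45355756 -0.20848589  0.04862926] 0.00033505807999977027 [ 0.4533 -0.2082  0.05  ]
[ 0.44970681 -0.26220851  0.04726232] 0.0007834159706185749 [ 0.4491 -0.2616  0.05  ]
[ 0.4449313  -0.31615679  0.04612463] 0.000517419658467572 [ 0.4449 -0.3153  0.05  ]
[ 0.62760093 -0.13122339  0.03442903] 0.00290096106483544
[ 0.57153631 -0.30468219  0.03219452] 0.0017929074024268287
tcp [ 0.2455 -0.5471  0.2306] F [ 0.2  0.1 -0.2] w 0.0853 t 0.1 yaw -65.84
shift cm [-70.79 -59.43  -1.84] turn deg [-5.000e-02  5.000e-02 -6.384e+01] shift after turn [ 22.13 -89.74  -1.94]
```

```bash
python3 -m crank '[[[0,0,-0.5],[0,0,-7],0.4],[[0,0,-0.5],[0,0,-7],0.4],[[0,0,-0.5],[0,0,-7],0.4],[[0,0,-0.5],[0,0,-7],0.4],[[0,0,-0.5],[0,0,-7],0.4],[[0,0,-0.5],[0,0,-7],0.4],[[0,0,-0.5],[0,0,-7],0.4],[[0,0,-0.5],[0,0,-7],0.4],[[0,0,0],[0,0,-7],0.4],[[0,0,0],[0,0,-1],0.4]]' 20
python3 -m crank '[[[1,-4,0],[0,0,0],0.4],[[1,-4,0],[0,0,0],0.4],[[1,-4,0],[0,0,0],0.4],[[1,-4,0],[0,0,0],0.4],[[1,-4,0],[0,0,0],0.4],[[1,-4,0],[0,0,0],0.4],[[1,-4,0],[0,0,0],0.4],[[1,-4,0],[0,0,0],0.4],[[1,-4,0],[0,0,0],0.4],[[1,-4,0],[0,0,0],0.4]]'
python3 -c "
from h import *
go([.498,.342,.25],-2)"
```

```text
clock: 0.93
eef_pos: [0.2452, -0.5449, 0.267]
eef_rot: [[1.0, -0.002, -0.002], [-0.002, -1.0, 0.011], [-0.002, -0.011, -1.0]]
contact_force: [-0.1, 0.1, -0.3]
width: 0.0342
clock: 1.77
eef_pos: [0.3487, -0.1443, 0.2625]
eef_rot: [[0.999, -0.048, -0.006], [-0.047, -0.999, 0.024], [-0.008, -0.023, -1.0]]
contact_force: [1.3, -0.1, -0.3]
width: 0.0343
tcp [ 0.3487 -0.1443  0.2625] F [ 1.3 -0.1 -0.3] w 0.0343 t 1.77 yaw -2.72
shift cm [ 12.62 -49.25   2.31] turn deg [-1.34  0.42 -0.72] shift after turn [ 13.23 -49.13   1.25]
```

```bash
python3 -m crank '[[[1.1,-4,0],[-0.7,0.2,-0.4],0.4],[[1.1,-4,0],[-0.7,0.2,-0.4],0.4],[[1.1,-4,0],[0,0,0],0.4],[[1.1,-4,0],[0,0,0],0.4],[[1.1,-4,0],[0,0,0],0.4],[[1.1,-4,0],[0,0,0],0.4],[[1.1,-4,0],[0,0,0],0.4],[[1.1,-4,0],[0,0,0],0.4],[[1.1,-4,0],[0,0,0],0.4],[[1.1,-4,0],[0,0,0],0.4],[[1.1,-4,0],[0,0,0],0.4],[[1,-4,0],[0,0,0],0.4]]'
python3 -c "
from h import *
go([.498,.342,.155],-2)"
```

```text
clock: 2.77
eef_pos: [0.4986, 0.3331, 0.2606]
eef_rot: [[0.997, -0.075, 0.004], [-0.075, -0.997, -0.004], [0.005, 0.004, -1.0]]
contact_force: [0.7, -1.3, 1.0]
width: 0.034
tcp [0.4986 0.3331 0.2606] F [ 0.7 -1.3  1. ] w 0.034 t 2.77 yaw -4.28
shift cm [-0.18 -0.92 10.56] turn deg [ 0.21 -0.26 -2.28] shift after turn [-0.1  -0.89 10.56]
```

```bash
python3 -m crank '[[[0,-0.8,1],[0,0,-2.2],0.45],[[-0.1,0,3],[0,0,0],0.45],[[0,0,3],[0,0,0],0.45],[[0,0,2],[0,0,0],0.45],[[0,0,1.4],[0,0,0],0.45],[[0,0,0],[0,0,0],0.45]]'
python3 - <<'E'
from h import *
go([.498,.342,.155],-2)
t=snap('top');s=snap('side')
f=lambda i:cv2.cvtColor(i,cv2.COLOR_RGB2BGR)
a=cv2.resize(f(t['image'])[140:260,100:220],(400,400),interpolation=cv2.INTER_CUBIC)
b=cv2.resize(f(s['image'])[110:230,210:330],(400,400),interpolation=cv2.INTER_CUBIC)
cv2.imwrite('pics/l1.png',np.hstack([a,b]))
E
```

```text
clock: 3.27
eef_pos: [0.4971, 0.3489, 0.1458]
eef_rot: [[0.999, -0.042, -0.002], [-0.042, -0.999, -0.005], [-0.002, 0.005, -1.0]]
contact_force: [-0.4, 0.2, 0.4]
width: 0.0382
tcp [0.4971 0.3489 0.1458] F [-0.4  0.2  0.4] w 0.0382 t 3.27 yaw -2.43
shift cm [ 0.12  0.69 -0.92] turn deg [ 0.3   0.09 -0.43] shift after turn [ 0.11  0.68 -0.92]
```

View pics/l1.png

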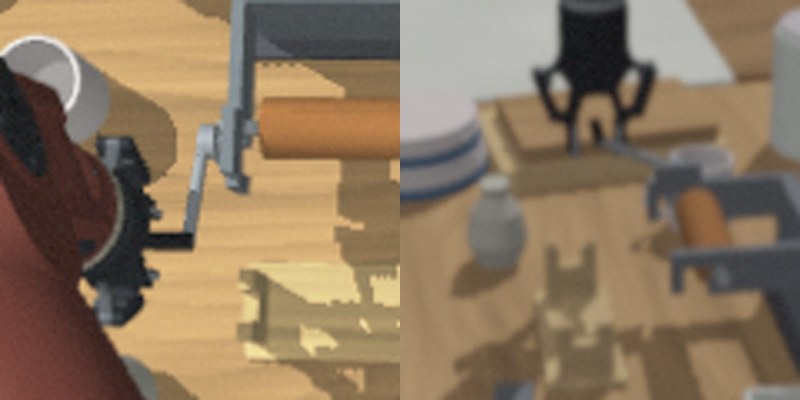

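```bash
python3 -m crank '[[[0,0.6,-0.8],[0,0,0],0.45],[[0,0,0],[0,0,0],0.3],[[0,0,0],[0,0,0],0.1],[[0,0,0],[0,0,0],0.0],[[0,0,0],[0,0,0],0.0],[[0,0,0],[0,0,0],0.0]]' 20
python3 - <<'E'
from h import *
go([.498,.342,.155],-2)
E
```

```text
clock: 3.87
eef_pos: [0.4985, 0.343, 0.1649]
eef_rot: [[0.999, -0.045, 0.005], [-0.045, -0.999, -0.0], [0.005, -0.0, -1.0]]
contact_force: [0.7, 1.2, -5.3]
width: 0.0131
tcp [0.4985 0.343  0.1649] F [ 0.7  1.2 -5.3] w 0.0131 t 3.87 yaw -2.57
shift cm [-0.05  0.1   0.99] turn deg [-0.   -0.27 -0.57] shift after turn [-0.04  0.1   0.99]
```

```bash
python3 -m crank '[[[0.4,0,-1.0],[0,0,0],0.0],[[0.5,0,-1.0],[0,0,0],0.0],[[0.6,0,-0.9],[0,0,0],0.0],[[0.8,0,-0.9],[0,0,0],0.0],[[0.9,0,-0.7],[0,0,0],0.0],[[0.9,0,-0.7],[0,0,0],0.0]]'
python3 -m crank '[[[1,0,-0.5],[0,0,0],0.0],[[0,0,0],[0,0,0],0]]'
```

```text
clock: 4.37
eef_pos: [0.5443, 0.341, 0.2118]
eef_rot: [[0.999, -0.047, 0.008], [-0.047, -0.999, -0.0], [0.008, -0.0, -1.0]]
contact_force: [5.4, 2.1, -23.6]
width: 0.0132
clock: 4.53
eef_pos: [0.5557, 0.3408, 0.2158]
eef_rot: [[0.999, -0.048, 0.006], [-0.048, -0.999, 0.001], [0.006, -0.001, -1.0]]
contact_force: [-1.1, -0.4, 4.8]
width: 0.0129
```

```bash
python3 -m crank '[[[1.2,0,-0.3],[0,0,0],0.0],[[1.2,0,-0.1],[0,0,0],0.0],[[1.2,0,0.05],[0,0,0],0.0],[[1.2,0,0.2],[0,0,0],0.0],[[1,0,0.3],[0,0,0],0.0],[[0,0,0],[0,0,0],0]]'
python3 -m crank '[[[0.6,0,0.3],[0,0,0],0.0],[[0.3,0,0.2],[0,0,0],0]]'
python3 - <<'E'
from h import *
go([.624,.342,.21],-2)
t=snap('top');s=snap('side')
f=lambda i:cv2.cvtColor(i,cv2.COLOR_RGB2BGR)
a=cv2.resize(f(t['image'])[140:260,100:220],(400,400),interpolation=cv2.INTER_CUBIC)
b=cv2.resize(f(s['image'])[110:230,230:350],(400,400),interpolation=cv2.INTER_CUBIC)
cv2.imwrite('pics/l2.png',np.hstack([a,b]))
E
```

```text
clock: 5.03
eef_pos: [0.611, 0.3386, 0.2156]
eef_rot: [[0.999, -0.046, -0.0], [-0.046, -0.999, 0.001], [-0.0, -0.001, -1.0]]
contact_force: [0.3, 0.7, -4.5]
width: 0.0135
clock: 5.2
eef_pos: [0.6184, 0.3384, 0.2121]
eef_rot: [[0.999, -0.046, -0.002], [-0.046, -0.999, 0.001], [-0.002, -0.001, -1.0]]
contact_force: [-15.2, -0.6, 13.8]
width: 0.0128
tcp [0.6184 0.3384 0.2121] F [-15.2  -0.6  13.8] w 0.0128 t 5.2 yaw -2.63
shift cm [ 0.55 -0.39  0.21] turn deg [-0.05  0.09 -0.63] shift after turn [ 0.55 -0.38  0.21]
```

View pics/l2.png

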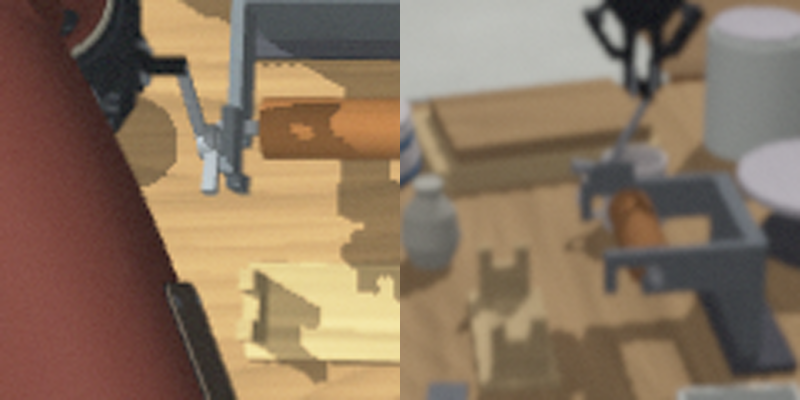

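```bash
python3 -m crank '[[[0.4,0,0.2],[0,0,0],0.0],[[0,0,0],[0,0,0],0]]'; python3 -m crank '[[[0,0,0],[0,0,0],0.3],[[0,0,0],[0,0,0],0.45],[[0,0,0],[0,0,0],0.45],[[0,0,0],[0,0,0],0.45],[[0,0,-4],[0,0,0],0.45],[[0,0,-4],[0,0,0],0.45],[[0,0,-3],[0,0,0],0.45],[[-2,0,0],[0,0,0],0.9],[[-2,2,0],[0,0,0],0.9],[[0,3,0],[0,0,0],1],[[0,3,0],[0,0,0],1],[[0,2,0],[0,0,0],1]]'
python3 - <<'E'
from h import *
go([.588,.203,.25],-2)
E
```

```text
clock: 5.47
eef_pos: [0.6174, 0.3384, 0.2127]
eef_rot: [[0.999, -0.044, -0.007], [-0.044, -0.999, -0.0], [-0.007, 0.001, -1.0]]
contact_force: [1.4, -1.0, -5.1]
width: 0.013
clock: 6.47
eef_pos: [0.5754, 0.2417, 0.3267]
eef_rot: [[0.999, -0.04, 0.0], [-0.04, -0.999, 0.0], [0.0, -0.0, -1.0]]
contact_force: [0.0, 0.2, 0.9]
width: 0.0854
tcp [0.5754 0.2417 0.3267] F [0.  0.2 0.9] w 0.0854 t 6.47 yaw -2.29
shift cm [1.42 3.81 7.67] turn deg [-0.   -0.   -0.29] shift after turn [1.4  3.82 7.67]
```

```bash
python3 -m crank '[[[1.2,3.5,0],[0,0,0],1],[[0,0.3,3],[0,0,0],1],[[0,0,3],[0,0,0],1],[[0,0,3],[0,0,0],1],[[0,0,2],[0,0,0],1],[[0,0,1],[0,0,0],1],[[0,0,0],[0,0,0],1]]'
python3 - <<'E'
from h import *
go([.588,.203,.092],-2)
E
```

```text
clock: 7.05
eef_pos: [0.5897, 0.1952, 0.2069]
eef_rot: [[0.999, -0.047, 0.013], [-0.047, -0.999, -0.0], [0.013, -0.0, -1.0]]
contact_force: [0.3, 0.7, 0.4]
width: 0.0856
tcp [0.5897 0.1952 0.2069] F [0.3 0.7 0.4] w 0.0856 t 7.05 yaw -2.71
shift cm [-0.36 -0.77 11.48] turn deg [-0.01 -0.75 -0.71] shift after turn [-0.2  -0.77 11.49]
```

```bash
python3 -m crank '[[[-0.2,-0.7,1],[0,-0.7,-0.7],1],[[0,0,2],[0,0,0],1],[[0,0,2],[0,0,0],1],[[0,0,2],[0,0,0],1],[[0,0,2],[0,0,0],1],[[0,0,1.5],[0,0,0],1],[[0,0,0.5],[0,0,0],1],[[0,0,0],[0,0,0],1]]'
python3 - <<'E'
from h import *
go([.588,.203,.092],-2)
E
```

```text
clock: 7.72
eef_pos: [0.594, 0.2077, 0.1012]
eef_rot: [[1.0, -0.028, 0.011], [-0.028, -1.0, 0.003], [0.011, -0.003, -1.0]]
contact_force: [0.2, 0.3, 0.5]
width: 0.0853
tcp [0.594  0.2077 0.1012] F [0.2 0.3 0.5] w 0.0853 t 7.72 yaw -1.6
shift cm [-0.59  0.49  0.91] turn deg [-0.18 -0.64  0.4 ] shift after turn [-0.58  0.49  0.92]
```

```bash
python3 -m crank '[[[-0.5,0.4,0.5],[0,-0.6,0.4],1],[[0,0,0.3],[0,0,0],1],[[0,0,0],[0,0,0],1],[[0,0,0],[0,0,0],1]]'
python3 - <<'E'
from h import *
go([.588,.203,.092],-2)
E
```

```text
clock: 8.05
eef_pos: [0.5906, 0.2045, 0.0967]
eef_rot: [[0.999, -0.034, 0.004], [-0.034, -0.999, 0.004], [0.004, -0.004, -1.0]]
contact_force: [0.1, 0.2, -0.7]
width: 0.0857
tcp [0.5906 0.2045 0.0967] F [ 0.1  0.2 -0.7] w 0.0857 t 8.05 yaw -1.97
shift cm [-0.26  0.16  0.47] turn deg [-0.23 -0.22  0.03] shift after turn [-0.26  0.16  0.47]
```

```bash
python3 -m crank '[[[-0.25,0.15,0.5],[0,0,0],1],[[0,0,0],[0,0,0],0.8],[[0,0,0],[0,0,0],0.65],[[0,0,0],[0,0,0],0.5],[[0,0,0],[0,0,0],0.4],[[0,0,0],[0,0,0],0.3],[[0,0,0],[0,0,0],0.3],[[0,0,0],[0,0,0],0.3]]' 40
python3 - <<'E'
from h import *
go([.588,.203,.092],-2)
E
```

```text
clock: 8.72
eef_pos: [0.5885, 0.203, 0.0935]
eef_rot: [[0.999, -0.035, 0.006], [-0.035, -0.999, 0.004], [0.006, -0.005, -1.0]]
contact_force: [-0.9, -0.9, 1.5]
width: 0.0468
tcp [0.5885 0.203  0.0935] F [-0.9 -0.9  1.5] w 0.0468 t 8.72 yaw -1.98
shift cm [-0.05  0.    0.15] turn deg [-0.26 -0.36  0.02] shift after turn [-0.05  0.    0.15]
```

```bash
python3 -m crank '[[[0,0,-0.2],[0,0,0],0.3],[[0,0,0],[0,0,0],0.3],[[0,0,0],[0,0,0],0.3]]' 50; python3 -m crank '[[[-0.5,0,0],[0,0,0],0.3],[[-0.5,0,0],[0,0,0],0.3],[[-0.5,0,0],[0,0,0],0.3],[[-0.4,0,0],[0,0,0],0.3],[[0,0,0],[0,0,0],0.3],[[0,0,0],[0,0,0],0.3]]'
python3 - <<'E'
from h import *
go([.5665,.2038,.0955],-2)
E
```

```text
clock: 8.97
eef_pos: [0.5878, 0.2028, 0.0942]
eef_rot: [[0.999, -0.035, 0.004], [-0.035, -0.999, 0.004], [0.004, -0.004, -1.0]]
contact_force: [0.6, 0.4, -3.8]
width: 0.0468
clock: 9.47
eef_pos: [0.5659, 0.2036, 0.0931]
eef_rot: [[0.999, -0.034, 0.003], [-0.034, -0.999, 0.004], [0.003, -0.004, -1.0]]
contact_force: [0.4, 0.2, -4.1]
width: 0.0466
tcp [0.5659 0.2036 0.0931] F [ 0.4  0.2 -4.1] w 0.0466 t 9.47 yaw -1.97
shift cm [ 0.06 -0.03 -0.24] turn deg [-0.22 -0.16  0.03] shift after turn [ 0.06 -0.03 -0.24]
```

```bash
python3 -m crank '[[[0,0,0.8],[0,0,0],0.3],[[0,0,0.9],[0,0,0],0.3],[[0,0,0.9],[0,0,0],0.3],[[0,0,0.7],[0,0,0],0.3],[[0,0,0],[0,0,0],0.3],[[0,0,0],[0,0,0],0.3]]'
python3 - <<'E'
from h import *
go([.5665,.2038,.0575],-2)
E
```

```text
clock: 9.97
eef_pos: [0.5651, 0.2036, 0.0549]
eef_rot: [[0.999, -0.034, 0.001], [-0.034, -0.999, 0.004], [0.001, -0.004, -1.0]]
contact_force: [0.5, 1.9, -4.0]
width: 0.0468
tcp [0.5651 0.2036 0.0549] F [ 0.5  1.9 -4. ] w 0.0468 t 9.97 yaw -1.97
shift cm [ 0.14 -0.03 -0.26] turn deg [-0.2  -0.04  0.03] shift after turn [ 0.14 -0.03 -0.26]
```

```bash
python3 -m crank '[[[-1,0,0],[0,0,0],0.3],[[-1.2,0,0],[0,0,0],0.3],[[-1.2,0,0],[0,0,0],0.3],[[-1.2,0,0],[0,0,0],0.3],[[0,0,0],[0,0,0],0.3],[[0,0,-1],[0,0,0],0.3],[[0,0,-1],[0,0,0],0.3],[[0,0,-0.5],[0,0,0],0.3],[[0,0,0],[0,0,0],0.3]]'
python3 -m crank '[[[-1.2,0,0],[0,0,0],0.3],[[-1.6,-0.1,0],[0,0,0],0.3],[[-1.6,0,0],[0,0,0],0.3],[[-1,0,0],[0,0,0],0.3],[[-0.5,0,0],[0,0,0],0.3],[[0,0,0],[0,0,0],0.3]]'
python3 - <<'E'
from h import *
go([.452,.2075,.06],-2)
t=snap('top');s=snap('side')
f=lambda i:cv2.cvtColor(i,cv2.COLOR_RGB2BGR)
a=cv2.resize(f(t['image'])[160:280,140:260],(400,400),interpolation=cv2.INTER_CUBIC)
b=cv2.resize(f(s['image'])[130:250,220:340],(400,400),interpolation=cv2.INTER_CUBIC)
cv2.imwrite('pics/r1.png',np.hstack([a,b]))
E
```

```text
clock: 10.72
eef_pos: [0.5199, 0.2046, 0.083]
eef_rot: [[0.999, -0.036, 0.003], [-0.036, -0.999, 0.004], [0.002, -0.004, -1.0]]
contact_force: [0.0, 0.6, -4.3]
width: 0.0469
clock: 11.22
eef_pos: [0.4642, 0.2075, 0.0865]
eef_rot: [[0.999, -0.038, 0.01], [-0.038, -0.999, 0.005], [0.01, -0.005, -1.0]]
contact_force: [0.1, -0.2, -4.0]
width: 0.0467
tcp [0.4642 0.2075 0.0865] F [ 0.1 -0.2 -4. ] w 0.0467 t 11.22 yaw -2.15
shift cm [-1.25  0.06  2.63] turn deg [-0.28 -0.55 -0.15] shift after turn [-1.22  0.04  2.65]
```

View pics/r1.png

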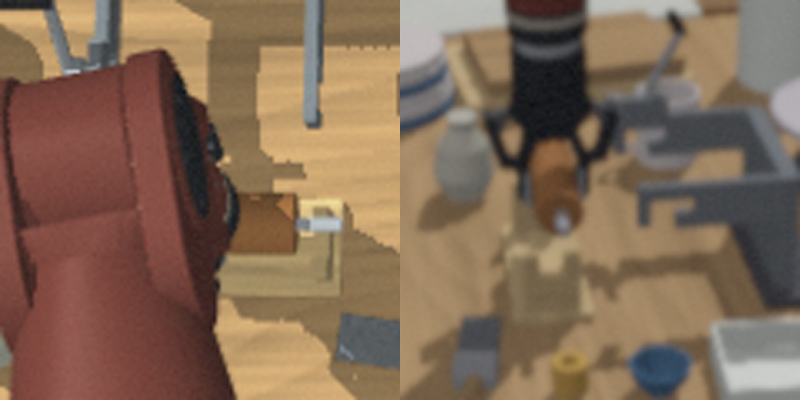

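```bash
python3 -m crank '[[[-1.0,0,0],[0,-0.5,0],0.3],[[-0.2,0,0],[0,0,0],0.3],[[0,0,0],[0,0,0],0.3],[[0,0,0],[0,0,0],0.3]]'
python3 - <<'E'
from h import *
go([.452,.2075,.0345],-2)
E
```

```text
clock: 11.65
eef_pos: [0.4538, 0.2076, 0.0866]
eef_rot: [[0.999, -0.039, 0.001], [-0.039, -0.999, 0.005], [0.001, -0.005, -1.0]]
contact_force: [-0.0, -1.2, -4.2]
width: 0.0469
tcp [0.4538 0.2076 0.0866] F [-0.  -1.2 -4.2] w 0.0469 t 11.65 yaw -2.22
shift cm [-0.18  0.04  5.2 ] turn deg [-0.29 -0.07 -0.22] shift after turn [-0.18  0.02  5.21]
```

```bash
python3 -m crank '[[[-0.15,0,1],[0,0,0],0.3],[[0,0,1],[0,0,0],0.3],[[0,0,1],[0,0,0],0.3],[[0,0,0.8],[0,0,0],0.3],[[0,0,0.4],[0,0,0],0.3],[[0,0,0],[0,0,0],0.3],[[0,0,0],[0,0,0],0.3]]'
python3 - <<'E'
from h import *
go([.452,.2075,.0335],-2)
E
```

```text
clock: 12.23
eef_pos: [0.4514, 0.2075, 0.038]
eef_rot: [[0.999, -0.039, -0.001], [-0.039, -0.999, 0.004], [-0.001, -0.004, -1.0]]
contact_force: [0.1, -0.2, -3.8]
width: 0.0466
tcp [0.4514 0.2075 0.038 ] F [ 0.1 -0.2 -3.8] w 0.0466 t 12.23 yaw -2.24
shift cm [0.07 0.   0.45] turn deg [-0.25  0.07 -0.24] shift after turn [0.06 0.   0.45]
```

```bash
python3 -m crank '[[[0,0,0.3],[0,0,0],0.3],[[0,0,0.1],[0,0,0],0.3],[[0,0,0],[0,0,0],0.3]]'; python3 -m crank '[[[0,0,0.15],[0,0,0],0.3],[[0,0,0],[0,0,0],0.3]]'
```

```text
clock: 12.48
eef_pos: [0.4517, 0.2076, 0.0341]
eef_rot: [[0.999, -0.039, -0.0], [-0.039, -0.999, 0.005], [-0.001, -0.005, -1.0]]
contact_force: [-0.1, -0.8, -3.9]
width: 0.0468
clock: 12.65
eef_pos: [0.4524, 0.2077, 0.034]
eef_rot: [[0.999, -0.039, 0.001], [-0.039, -0.999, 0.005], [0.001, -0.005, -1.0]]
contact_force: [0.3, 0.2, -4.4]
width: 0.0465
```

```bash
python3 -m crank '[[[0,0,0.3],[0,0,0],0.3],[[0,0,0],[0,0,0],0.3],[[0,0,0],[0,0,0],0.3]]'; python3 -m crank '[[[0,0,0.25],[0,0,0],0.3],[[0,0,0],[0,0,0],0.3]]'
```

```text
clock: 12.9
eef_pos: [0.454, 0.2081, 0.0348]
eef_rot: [[0.999, -0.039, 0.005], [-0.039, -0.999, 0.005], [0.004, -0.005, -1.0]]
contact_force: [-0.1, 0.5, -3.4]
width: 0.0464
clock: 13.07
eef_pos: [0.4549, 0.2083, 0.0336]
eef_rot: [[0.999, -0.039, 0.007], [-0.039, -0.999, 0.005], [0.006, -0.006, -1.0]]
contact_force: [-0.3, 0.1, -4.3]
width: 0.0467
```

Run:
```python
from h import *
s=arm.state();print(s['joint_positions'].round(3),s['effort'].round(1),s['contact_force'].round(1),s['moment'].round(2))
t=snap('top');s=snap('side')
f=lambda i:cv2.cvtColor(i,cv2.COLOR_RGB2BGR)
a=cv2.resize(f(t['image'])[160:280,140:260],(400,400),interpolation=cv2.INTER_CUBIC)
b=cv2.resize(f(s['image'])[150:250,230:330],(400,400),interpolation=cv2.INTER_CUBIC)
cv2.imwrite('pics/r2.png',np.hstack([a,b]))
```

```text
[ 0.165 -0.152 -0.516  1.198  0.004  1.774] [ -0.  -42.9  50.8  -0.    0.   -0. ] [-0.3  0.1 -4.3] [ 0.04  0.04 -0.01]
```

View pics/r2.png

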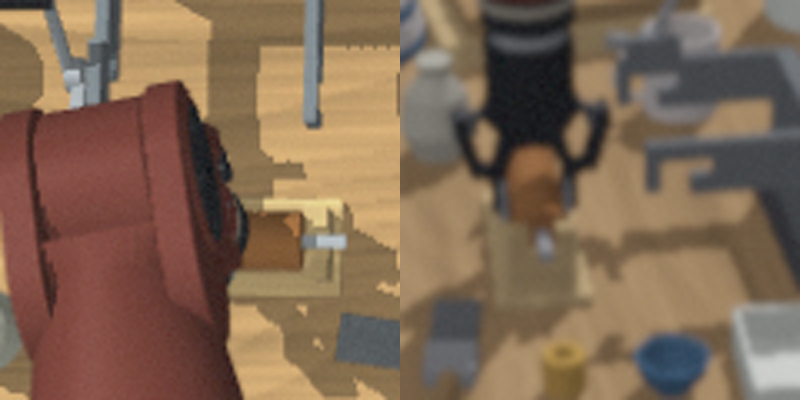

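```bash
python3 -m crank '[[[-0.3,0,0.3],[0,-0.4,0],0.3],[[0,0,0.2],[0,0,0],0.3]]';python3 -m crank '[[[0,0,0.2],[0,0,0],0.3],[[0,0,0],[0,0,0],0.3]]'; python3 -c "
from h import *
go([.452,.2075,.0335],-2)"
```

```text
clock: 13.33
eef_pos: [0.4559, 0.2084, 0.0334]
eef_rot: [[0.999, -0.039, 0.008], [-0.039, -0.999, 0.005], [0.008, -0.006, -1.0]]
contact_force: [-11.7, -1.3, 18.4]
width: 0.0465
clock: 13.5
eef_pos: [0.4563, 0.2085, 0.0339]
eef_rot: [[0.999, -0.039, 0.009], [-0.039, -0.999, 0.005], [0.009, -0.006, -1.0]]
contact_force: [0.1, 0.7, -3.4]
width: 0.0462
tcp [0.4563 0.2085 0.0339] F [ 0.1  0.7 -3.4] w 0.0462 t 13.5 yaw -2.22
shift cm [-0.43  0.12  0.03] turn deg [-0.32 -0.49 -0.22] shift after turn [-0.43  0.11  0.04]
```

```bash
python3 -m crank '[[[0,0,0],[0,0,0],0.6],[[0,0,0],[0,0,0],0.7],[[0,0,0],[0,0,0],0.85],[[0,0,0],[0,0,0],1],[[0,0,0],[0,0,0],1],[[0,0,-2],[0,0,0],1],[[0,0,-3],[0,0,0],1],[[0,0,-4],[0,0,0],1],[[0,0,-4],[0,0,0],1],[[0,-2,-4],[0,0,0],1],[[0,-2,-2],[0,0,0],1],[[0,-2,0],[0,0,0],1]]'
python3 -m crank '[[[2,-2,0],[0,0,0],0.45],[[2,-3,0],[0,0,0],0.45],[[3,-2,0],[0,0,0],0.45],[[3,-1,0],[0,0,0],0.45],[[2,0,0],[0,0,0],0.45],[[0,0,0],[0,0,0],0.45]]'
python3 - <<'E'
from h import *
go([.6174,.3384,.2127],-2)
t=snap('top');s=snap('side')
f=lambda i:cv2.cvtColor(i,cv2.COLOR_RGB2BGR)
a=cv2.resize(f(t['image'])[160:280,140:260],(400,400),interpolation=cv2.INTER_CUBIC)
b=cv2.resize(f(s['image'])[120:240,230:350],(400,400),interpolation=cv2.INTER_CUBIC)
cv2.imwrite('pics/r3.png',np.hstack([a,b]))
E
```

```text
clock: 14.5
eef_pos: [0.4551, 0.2645, 0.2251]
eef_rot: [[0.999, -0.044, 0.003], [-0.044, -0.999, 0.005], [0.003, -0.005, -1.0]]
contact_force: [0.4, 0.2, -0.8]
width: 0.0854
clock: 15.0
eef_pos: [0.5838, 0.3485, 0.2285]
eef_rot: [[0.999, -0.039, 0.01], [-0.039, -0.999, 0.008], [0.01, -0.008, -1.0]]
contact_force: [0.8, -1.0, 0.7]
width: 0.0387
tcp [0.5838 0.3485 0.2285] F [ 0.8 -1.   0.7] w 0.0387 t 15.0 yaw -2.26
shift cm [3.38 0.89 1.6 ] turn deg [-0.47 -0.55 -0.25] shift after turn [3.39 0.89 1.58]
```

View pics/r3.png

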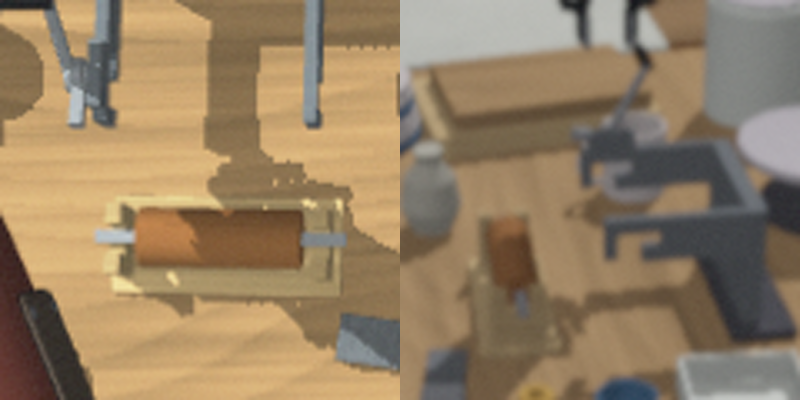

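```bash
python3 -m crank '[[[0,0,-3],[0,0,0],0.5],[[0,0,-1.5],[0,0,0],0.5],[[2,0.4,0],[0,-0.5,0],0.5],[[1.2,0.3,0],[0,0,0],0.5],[[0,0,0],[0,0,0],0.5],[[0,0,0],[0,0,0],0.5]]'
python3 - <<'E'
from h import *
go([.6174,.340,.2127],-2)
E
```

```text
clock: 15.6
eef_pos: [0.6063, 0.3393, 0.2766]
eef_rot: [[0.999, -0.037, -0.005], [-0.037, -0.999, 0.007], [-0.005, -0.007, -1.0]]
contact_force: [0.8, -0.0, 0.2]
width: 0.0429
tcp [0.6063 0.3393 0.2766] F [ 0.8 -0.   0.2] w 0.0429 t 15.6 yaw -2.13
shift cm [ 1.14 -0.06  6.39] turn deg [-0.41  0.3  -0.13] shift after turn [ 1.1  -0.11  6.39]
```

```bash
python3 -m crank '[[[1.2,0,0],[0,0.3,0],0.5],[[0,0,0],[0,0,0],0.5],[[0,0,2],[0,0,0],0.5],[[0,0,2.3],[0,0,0],0.5],[[0,0,1.5],[0,0,0],0.5],[[0,0,0],[0,0,0],0.5],[[0,0,0],[0,0,0],0.2],[[0,0,0],[0,0,0],0],[[0,0,0],[0,0,0],0],[[0,0,0],[0,0,0],0],[[0,0,0],[0,0,0],0]]' 20
python3 - <<'E'
from h import *
go([.6174,.340,.2127],-2)
E
```

```text
clock: 16.52
eef_pos: [0.6099, 0.3414, 0.2218]
eef_rot: [[0.999, -0.034, 0.002], [-0.034, -0.999, 0.008], [0.001, -0.008, -1.0]]
contact_force: [1.5, -0.1, -5.4]
width: 0.0128
tcp [0.6099 0.3414 0.2218] F [ 1.5 -0.1 -5.4] w 0.0128 t 16.52 yaw -1.97
shift cm [0.75 0.12 0.91] turn deg [-0.46 -0.08  0.04] shift after turn [0.75 0.11 0.91]
```

```bash
python3 -m crank '[[[0,0,0],[0,0,0],0.4],[[0,0,0],[0,0,0],0.4],[[0,0,0.7],[0,0,0],0.4],[[0,0,0.4],[0,0,0],0.4],[[0,0,0],[0,0,0],0.2],[[0,0,0],[0,0,0],0],[[0,0,0],[0,0,0],0],[[0,0,0],[0,0,0],0]]' 25
python3 -m crank '[[[-1,0,-0.2],[0,0,0],0],[[-1,0,-0.1],[0,0,0],0],[[-1.2,0,0],[0,0,0],0],[[-1.2,0,0],[0,0,0],0],[[-1.2,0,0.1],[0,0,0],0],[[0,0,0],[0,0,0],0]]'
```

```text
clock: 17.18
eef_pos: [0.6107, 0.3421, 0.2125]
eef_rot: [[0.999, -0.034, 0.005], [-0.034, -0.999, 0.01], [0.004, -0.01, -1.0]]
contact_force: [0.1, 0.3, -1.9]
width: 0.0129
clock: 17.68
eef_pos: [0.5621, 0.3439, 0.2202]
eef_rot: [[0.999, -0.037, 0.027], [-0.038, -0.999, 0.013], [0.026, -0.014, -1.0]]
contact_force: [-2.1, 0.0, -4.4]
width: 0.0126
```

```bash
python3 -m crank '[[[-1.1,0,0.3],[0,-0.7,0],0],[[-1.1,0,0.5],[0,-0.7,0],0],[[-0.9,0,0.6],[0,0,0],0],[[-0.9,0,0.8],[0,0,0],0],[[-0.7,0,0.9],[0,0,0],0],[[-0.7,0,1],[0,0,0],0],[[0,0,0],[0,0,0],0]]'
python3 - <<'E'
from h import *
go([.4985,.342,.158],-2)
E
```

```text
clock: 18.27
eef_pos: [0.5092, 0.346, 0.1861]
eef_rot: [[0.999, -0.038, 0.01], [-0.038, -0.999, 0.016], [0.01, -0.016, -1.0]]
contact_force: [6.4, 0.3, -9.2]
width: 0.0127
tcp [0.5092 0.346  0.1861] F [ 6.4  0.3 -9.2] w 0.0127 t 18.27 yaw -2.18
shift cm [-1.08  0.48  2.79] turn deg [-0.93 -0.56 -0.18] shift after turn [-1.06  0.43  2.81]
```

```bash
python3 -m crank '[[[-0.5,0,0.8],[-0.9,-0.5,0],0],[[-0.4,0,0.9],[0,0,0],0],[[-0.2,0,0.8],[0,0,0],0]]'
python3 -m crank '[[[-0.1,0,0.5],[0,0,0],0],[[0,0,0],[0,0,0],0]]'
python3 -m crank '[[[-0.1,0,0.6],[0,0,0],0]]'
python3 - <<'E'
from h import *
go([.4985,.342,.158],-2)
E
```

```text
clock: 18.52
eef_pos: [0.4966, 0.3463, 0.1635]
eef_rot: [[0.999, -0.038, -0.002], [-0.038, -0.999, -0.001], [-0.002, 0.001, -1.0]]
contact_force: [-10.5, -2.4, 8.7]
width: 0.0124
clock: 18.68
eef_pos: [0.4938, 0.3463, 0.1571]
eef_rot: [[0.999, -0.037, -0.006], [-0.037, -0.999, -0.002], [-0.006, 0.003, -1.0]]
contact_force: [1.5, -1.7, -0.3]
width: 0.0131
clock: 18.77
eef_pos: [0.4924, 0.3464, 0.1522]
eef_rot: [[0.999, -0.037, -0.007], [-0.037, -0.999, -0.002], [-0.007, 0.003, -1.0]]
contact_force: [-8.1, -2.6, 6.1]
width: 0.0129
tcp [0.4924 0.3464 0.1522] F [-8.1 -2.6  6.1] w 0.0129 t 18.77 yaw -2.13
shift cm [ 0.62  0.42 -0.59] turn deg [ 0.15  0.4  -0.13] shift after turn [ 0.62  0.42 -0.58]
```

```bash
python3 -m crank '[[[0.2,0,0.6],[0,0.4,0],0],[[0,0,0.4],[0,0,0],0]]'
python3 -m crank '[[[0,0,0],[0,0,0],0.3],[[0,0,0],[0,0,0],0.5],[[0,0,0],[0,0,0],0.5],[[0,0,0],[0,0,0],0.5],[[0,0,-3],[0,0,0],0.5],[[0,0,-4],[0,0,0],0.5],[[0,0,-4],[0,0,0],0.5],[[0,4,-2],[0,0,0],0.5],[[0,4,0],[0,0,0],0.8],[[0,4,0],[0,0,0],1],[[0,4,0],[0,0,0],1],[[0,4,0],[0,0,0],1]]'
python3 -m crank '[[[0,4,0],[0,0,0],1],[[0,4,0],[0,0,0],1],[[0,4,0],[0,0,0],1],[[0,4,0],[0,0,0],1],[[0,2,0],[0,0,0],1],[[0,0,0],[0,0,0],1]]'
python3 - <<'E'
from h import *
import pickle
go([.4477,.0007,.2],-2)
T=snap('top');S=snap('side')
pickle.dump((T,S),open('m.pkl','wb'))
f=lambda i:cv2.cvtColor(i,cv2.COLOR_RGB2BGR)
t=f(T['image']);s=f(S['image'])
T0=cv2.imread('pics/top0.png');S0=cv2.imread('pics/side0.png')
r=lambda i:cv2.resize(i,(400,300),interpolation=cv2.INTER_CUBIC)
cv2.imwrite('pics/l3.png',np.vstack([np.hstack([r(T0[150:240,110:230]),r(S0[125:215,240:360])]),np.hstack([r(t[150:240,110:230]),r(s[125:215,240:360])])]))
E
```

```text
clock: 18.93
eef_pos: [0.4918, 0.3469, 0.147]
eef_rot: [[0.999, -0.036, -0.004], [-0.036, -0.999, -0.002], [-0.004, 0.002, -1.0]]
contact_force: [-9.5, -11.1, 40.0]
width: 0.0129
clock: 19.93
eef_pos: [0.4852, 0.1498, 0.2772]
eef_rot: [[1.0, -0.026, -0.011], [-0.026, -1.0, -0.004], [-0.011, 0.004, -1.0]]
contact_force: [1.2, -1.0, 1.3]
width: 0.0852
clock: 20.43
eef_pos: [0.4785, -0.0445, 0.276]
eef_rot: [[0.999, -0.032, -0.012], [-0.032, -0.999, -0.004], [-0.012, 0.005, -1.0]]
contact_force: [0.2, 0.6, 0.9]
width: 0.0852
tcp [ 0.4785 -0.0445  0.276 ] F [0.2 0.6 0.9] w 0.0852 t 20.43 yaw -1.83
shift cm [-3.13 -4.46  7.61] turn deg [0.28 0.7  0.18] shift after turn [-3.24 -4.41  7.6 ]
```

View pics/l3.png

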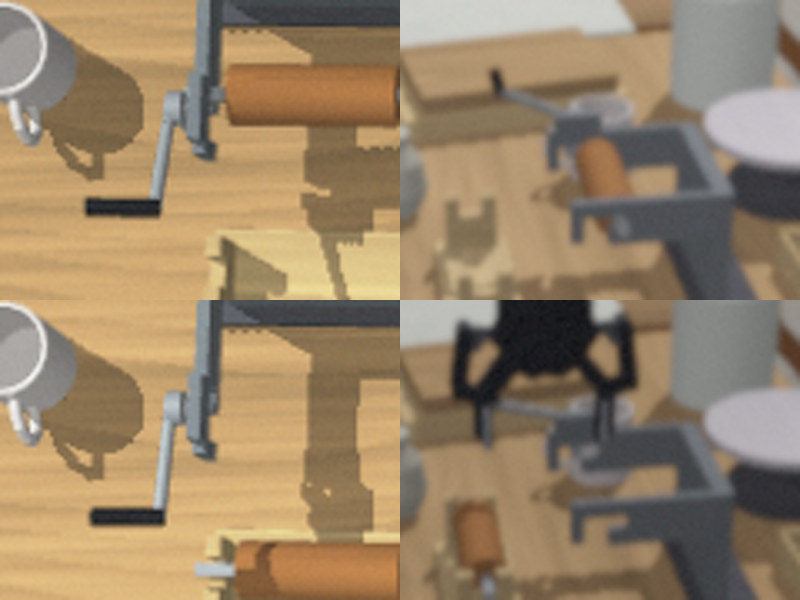

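```bash
cat >> h.py <<'E'
def sleeves(T):
    h=cv2.cvtColor(T['image'],cv2.COLOR_RGB2HSV); m=cv2.inRange(h,(18,150,110),(30,255,255))
    n,l,st,c=cv2.connectedComponentsWithStats(m)
    return [(st[i][:5].tolist(),(st[i][:2]+(st[i][2:4]-1)/2.)) for i in range(1,n) if st[i][4]>25]
E
python3 - <<'E'
from h import *
import pickle
T,S=pickle.load(open('m.pkl','rb'))
for b,c in sleeves(T): print(b,c,onz(T,*c,.03).round(4))
for p in((289.5,203)):0
print('dish',onz(T,289.5,203,.03),'brush',[onz(T,*p,.01).round(3) for p in((243,257),(283,260),(280,274),(315,271))])
go([.4477,.0007,.15],43)
E
python3 -m crank '[[[0,0,0],[0,0,-7],0.85],[[0,0,0],[0,0,-7],0.85],[[0,0,0],[0,0,-7],0.85],[[0,0,0],[0,0,-7],0.85],[[0,0,0],[0,0,-7],0.85],[[0,0,0],[0,0,-7],0.85],[[0,0,0],[0,0,-2.5],0.85],[[0,0,0],[0,0,0],0.85]]'
python3 -c "
from h import *
go([.4477,.0007,.12],43)"
```

```text
[388, 179, 13, 13, 118] [394. 185.] [ 0.5704 -0.3022  0.03  ]
dish [ 0.52850866 -0.01614075  0.03      ] brush [array([0.387, 0.114, 0.01 ]), array([0.376, 0.006, 0.01 ]), array([0.338, 0.015, 0.01 ]), array([ 0.344, -0.08 ,  0.01 ])]
tcp [ 0.4786 -0.0417  0.2761] F [-0.2  0.9  0.4] w 0.0851 t 20.53 yaw -1.72
shift cm [-3.06 -4.19 12.63] turn deg [ -0.07   0.76 -44.72] shift after turn [ 0.63 -5.2  12.61]
clock: 21.2
eef_pos: [0.4794, -0.0306, 0.275]
eef_rot: [[0.713, 0.701, -0.015], [0.702, -0.713, 0.001], [-0.01, -0.011, -1.0]]
contact_force: [0.2, -0.1, 0.6]
width: 0.0727
tcp [ 0.4794 -0.0306  0.275 ] F [ 0.2 -0.1  0.6] w 0.0727 t 21.2 yaw 44.55
shift cm [ 0.09 -4.29 15.55] turn deg [-0.6   0.58  1.55] shift after turn [-0.18 -4.45 15.5 ]
```

```bash
python3 -m crank '[[[-0.1,-2.2,2],[-0.6,0.6,1.5],0.85],[[-0.1,-2,3],[0,0,0],0.85],[[0,0,3],[0,0,0],0.85],[[0,0,3],[0,0,0],0.85],[[0,0,2],[0,0,0],0.85],[[0,0,0],[0,0,0],0.85],[[0,0,0],[0,0,0],0.85]]'
python3 -c "
from h import *
go([.4475,.0006,.05],43)"
```

```text
clock: 21.78
eef_pos: [0.4482, 0.0072, 0.1404]
eef_rot: [[0.734, 0.68, 0.002], [0.68, -0.734, 0.002], [0.003, -0.0, -1.0]]
contact_force: [0.7, -0.4, 0.2]
width: 0.0724
tcp [0.4482 0.0072 0.1404] F [ 0.7 -0.4  0.2] w 0.0724 t 21.78 yaw 42.81
shift cm [-0.53  0.44  9.04] turn deg [-0.02 -0.16 -0.19] shift after turn [-0.5   0.43  9.04]
```

```bash
python3 -m crank '[[[-0.5,0.4,1],[0,0,0],0.75],[[0,0,2],[0,0,0],0.75],[[0,0,2],[0,0,0],0.75],[[0,0,2],[0,0,0],0.75],[[0,0,1],[0,0,0],0.75],[[0,0,0],[0,0,0],0.75],[[0,0,0],[0,0,0],0.75]]'
python3 -c "
from h import *
go([.4475,.0006,.007],43)"
```

```text
clock: 22.37
eef_pos: [0.4532, -0.0013, 0.0653]
eef_rot: [[0.735, 0.678, 0.013], [0.678, -0.735, -0.001], [0.009, 0.01, -1.0]]
contact_force: [-0.2, -0.3, 0.5]
width: 0.0643
tcp [ 0.4532 -0.0013  0.0653] F [-0.2 -0.3  0.5] w 0.0643 t 22.37 yaw 42.7
shift cm [-0.34 -0.59  5.82] turn deg [ 0.57 -0.5  -0.3 ] shift after turn [-0.29 -0.53  5.83]
```

```bash
python3 -m crank '[[[-0.3,-0.5,1],[0.6,-0.5,0],0.75],[[0,0,1.5],[0,0,0],0.75],[[0,0,1],[0,0,0],0.75],[[0,0,0],[0,0,0],0.75],[[0,0,0],[0,0,0],0.75]]'
python3 -c "
from h import *
go([.4475,.0006,.007],43)"
```

```text
clock: 22.78
eef_pos: [0.45, -0.0006, 0.0328]
eef_rot: [[0.735, 0.678, 0.003], [0.678, -0.735, -0.001], [0.002, 0.003, -1.0]]
contact_force: [-0.3, -0.5, 0.2]
width: 0.064
tcp [ 0.45   -0.0006  0.0328] F [-0.3 -0.5  0.2] w 0.064 t 22.78 yaw 42.67
shift cm [-0.11 -0.27  2.58] turn deg [ 0.19 -0.09 -0.33] shift after turn [-0.1  -0.26  2.58]
```

```bash
python3 -m crank '[[[-0.1,-0.3,0.8],[0,0,0],0.75],[[0,0,0.8],[0,0,0],0.75],[[0,0,0.8],[0,0,0],0.75],[[0,0,0],[0,0,0],0.75],[[0,0,0],[0,0,0],0.6],[[0,0,0],[0,0,0],0.45],[[0,0,0],[0,0,0],0.3],[[0,0,0],[0,0,0],0.2],[[0,0,0],[0,0,0],0.2]]' 30
python3 -c "
from h import *
go([.4475,.0006,.007],43)"
```

```text
clock: 23.53
eef_pos: [0.4481, 0.0008, 0.0084]
eef_rot: [[0.735, 0.678, 0.005], [0.678, -0.735, -0.002], [0.003, 0.005, -1.0]]
contact_force: [0.8, -0.1, 0.0]
width: 0.0335
tcp [0.4481 0.0008 0.0084] F [ 0.8 -0.1  0. ] w 0.0335 t 23.53 yaw 42.67
shift cm [-0.06 -0.03  0.14] turn deg [ 0.29 -0.15 -0.33] shift after turn [-0.05 -0.03  0.14]
```

```bash
python3 -m crank '[[[0,0,-2],[0,0,0],0.2],[[0,0,-3],[0,0,0],0.2],[[0,0,-3],[0,0,0],0.2],[[0,0,-1],[0,0,0],0.2],[[-2.4,2.9,0],[0,0,0],0.2],[[-2.4,3,0],[0,0,0],0.2],[[-2.4,3,0],[0,0,0],0.2],[[-1.8,2.2,0],[0,0,0],0.2],[[-0.5,0.6,0],[0,0,0],0.2],[[0,0,0],[0,0,0],0.2],[[0,0,0],[0,0,0],0.2]]'
python3 -c "
from h import *
go([.4573,-.153,.07],43)"
```

```text
clock: 24.45
eef_pos: [0.4569, -0.1541, 0.1009]
eef_rot: [[0.732, 0.681, 0.005], [0.682, -0.732, -0.002], [0.002, 0.005, -1.0]]
contact_force: [0.1, 0.9, -0.8]
width: 0.0338
tcp [ 0.4569 -0.1541  0.1009] F [ 0.1  0.9 -0.8] w 0.0338 t 24.45 yaw 42.96
shift cm [ 0.1  -0.07  3.09] turn deg [ 0.3  -0.13 -0.04] shift after turn [ 0.11 -0.05  3.09]
```

```bash
python3 -m crank '[[[0.1,-0.1,1],[0.3,0,0],0.2],[[0,0,1],[0,0,0],0.2],[[0,0,1],[0,0,0],0.2],[[0,0,0.3],[0,0,0],0.2],[[0,0,0],[0,0,0],0.2],[[0,0,0],[0,0,0],0.2]]'
python3 - <<'E'
from h import *
go([.4573,-.153,.035],43)
S=snap('side')
a=cv2.cvtColor(S['image'],cv2.COLOR_RGB2BGR)[230:330,240:340]
cv2.imwrite('pics/p1.png',cv2.resize(a,(600,600),interpolation=cv2.INTER_CUBIC))
E
```

```text
clock: 24.95
eef_pos: [0.4558, -0.1463, 0.0619]
eef_rot: [[0.728, 0.686, -0.002], [0.686, -0.728, 0.005], [0.002, -0.005, -1.0]]
contact_force: [1.0, -0.5, -1.3]
width: 0.0337
tcp [ 0.4558 -0.1463  0.0619] F [ 1.  -0.5 -1.3] w 0.0337 t 24.95 yaw 43.3
shift cm [-0.36  0.61  2.69] turn deg [-0.3  -0.12  0.3 ] shift after turn [-0.35  0.6   2.69]
```

View pics/p1.png

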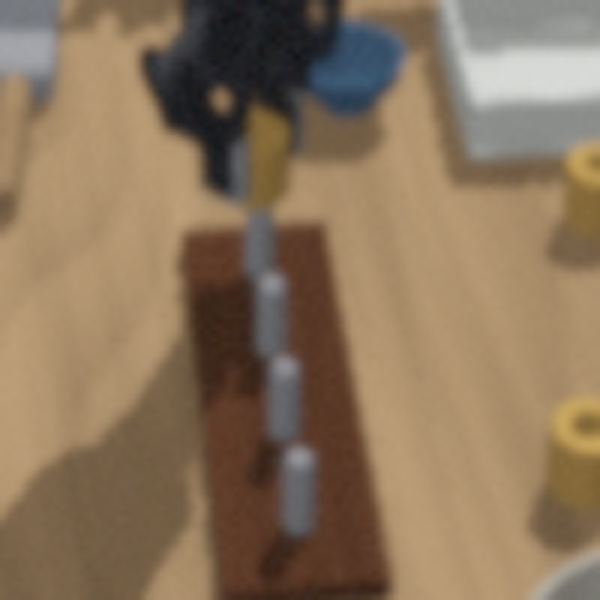

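```bash
python3 -m crank '[[[-0.3,0.5,0],[-0.3,0,0],0.2],[[0,0,0],[0,0,0],0.2],[[0,0,0],[0,0,0],0.2]]'
python3 -c "
from h import *
go([.4573,-.153,.0585],43)"
```

```text
clock: 25.25
eef_pos: [0.4577, -0.1526, 0.0628]
eef_rot: [[0.727, 0.686, 0.003], [0.686, -0.727, 0.0], [0.002, 0.002, -1.0]]
contact_force: [0.0, -0.8, -0.8]
width: 0.0335
tcp [ 0.4577 -0.1526  0.0628] F [ 0.  -0.8 -0.8] w 0.0335 t 25.25 yaw 43.34
shift cm [-0.06 -0.    0.43] turn deg [ 0.11 -0.14  0.34] shift after turn [-0.06 -0.    0.43]
```

Aligned to within 1 mm, so I'll descend in small steps and watch the force.

```bash
python3 -m crank '[[[-0.05,0,0.5],[0,0,0],0.2],[[0,0,0.3],[0,0,0],0.2],[[0,0,0],[0,0,0],0.2]]';python3 -m crank '[[[0,0,0.4],[0,0,0],0.2],[[0,0,0.3],[0,0,0],0.2]]'
python3 -c "
from h import *
go([.4573,-.153,.02],43)"
```

```text
clock: 25.5
eef_pos: [0.458, -0.1538, 0.0551]
eef_rot: [[0.728, 0.686, 0.005], [0.686, -0.728, -0.001], [0.003, 0.004, -1.0]]
contact_force: [0.1, -0.2, -0.8]
width: 0.0334
clock: 25.67
eef_pos: [0.4583, -0.1541, 0.0479]
eef_rot: [[0.728, 0.686, 0.005], [0.686, -0.728, -0.001], [0.003, 0.005, -1.0]]
contact_force: [-0.6, 0.6, -1.3]
width: 0.0336
tcp [ 0.4583 -0.1541  0.0479] F [-0.6  0.6 -1.3] w 0.0336 t 25.67 yaw 43.29
shift cm [-0.   -0.16  2.79] turn deg [ 0.26 -0.17  0.29] shift after turn [ 0.   -0.15  2.79]
```

```bash
python3 -m crank '[[[0,-0.1,0.5],[0.2,-0.2,0],0.2],[[0,0,0.4],[0,0,0],0.2],[[0,0,0],[0,0,0],0.2]]';python3 -m crank '[[[0,0,0.4],[0,0,0],0.2],[[0,0,0.4],[0,0,0],0.2]]'
python3 -c "
from h import *
go([.4573,-.153,.02],43)"
```

```text
clock: 25.92
eef_pos: [0.4586, -0.1542, 0.041]
eef_rot: [[0.728, 0.686, 0.002], [0.686, -0.728, -0.003], [-0.001, 0.004, -1.0]]
contact_force: [-0.7, 0.4, -0.2]
width: 0.0334
clock: 26.08
eef_pos: [0.4603, -0.1556, 0.0382]
eef_rot: [[0.728, 0.686, 0.005], [0.686, -0.728, -0.007], [-0.002, 0.008, -1.0]]
contact_force: [-12.4, 4.9, 34.1]
width: 0.0338
tcp [ 0.4603 -0.1556  0.0382] F [-12.4   4.9  34.1] w 0.0338 t 26.08 yaw 43.32
shift cm [-0.04 -0.42  1.82] turn deg [0.49 0.09 0.32] shift after turn [-0.04 -0.4   1.82]
```

```bash
python3 -m crank '[[[0,0,0],[0,0,0],0.5],[[0,0,0],[0,0,0],0.6],[[0,0,0],[0,0,0],0.7],[[0,0,0],[0,0,0],0.7],[[0,0,-2],[0,0,0],0.7],[[0,0,-3],[0,0,0],0.7],[[0,0,-4],[0,0,0],0.7],[[-4,0,-2],[0,0,7],1],[[-4,0,-1],[0,0,7],1],[[-4,0,0],[0,0,7],1],[[0,0,0],[0,0,7],1],[[0,0,0],[0,0,0],1]]'
python3 - <<'E'
from h import *
import pickle
go([.571,-.3035,.12],10)
T=snap('top');S=snap('side');pickle.dump((T,S),open('m2.pkl','wb'))
for b,c in sleeves(T): print(b,c,onz(T,*c,.03).round(4),onz(T,*c,.068).round(4))
f=lambda i:cv2.cvtColor(i,cv2.COLOR_RGB2BGR)
r=lambda i:cv2.resize(i,(400,400),interpolation=cv2.INTER_CUBIC)
cv2.imwrite('pics/p2.png',np.hstack([r(f(T['image'])[150:250,320:420]),r(f(S['image'])[230:330,260:360])]))
E
```

```text
clock: 27.08
eef_pos: [0.3603, -0.2249, 0.1591]
eef_rot: [[0.969, 0.247, -0.001], [0.247, -0.969, -0.007], [-0.002, 0.006, -1.0]]
contact_force: [-0.7, -0.4, -1.0]
width: 0.0852
tcp [ 0.3603 -0.2249  0.1591] F [-0.7 -0.4 -1. ] w 0.0852 t 27.08 yaw 14.32
shift cm [18.48 12.8   3.95] turn deg [0.36 0.13 4.32] shift after turn [19.38 11.4   3.91]
[324, 160, 13, 13, 107] [330. 166.] [ 0.6271 -0.1293  0.03  ] [ 0.6196 -0.1256  0.068 ]
[388, 179, 13, 13, 114] [394. 185.] [ 0.5704 -0.3022  0.03  ] [ 0.5644 -0.2937  0.068 ]
[336, 219, 14, 15, 155] [342.5 226. ] [ 0.4624 -0.1569  0.03  ] [ 0.4593 -0.1524  0.068 ]
```

View pics/p2.png

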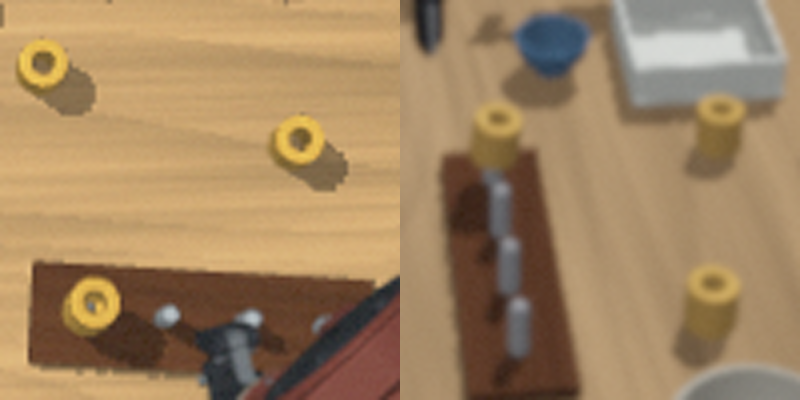

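```bash
python3 -m crank '[[[0,0,-1],[0,0,6.5],1],[[0,0,0],[0,0,6.5],1],[[0,0,0],[0,0,6.5],1],[[4,1,0],[0,0,0],1],[[4,1,0],[0,0,0],1],[[4,1,0],[0,0,0],1],[[4,1,0],[0,0,0],1],[[3,1,0],[0,0,0],1],[[1,0.5,0],[0,0,0],0.85],[[0,0,0],[0,0,0],0.85],[[0,0,0],[0,0,0],0.85]]'
python3 -c "
from h import *
go([.571,-.3035,.06],-5)"
```

```text
clock: 28.1
eef_pos: [0.5691, -0.2769, 0.1568]
eef_rot: [[1.0, -0.025, -0.009], [-0.025, -1.0, 0.002], [-0.009, -0.002, -1.0]]
contact_force: [-0.2, 0.8, -0.3]
width: 0.0728
tcp [ 0.5691 -0.2769  0.1568] F [-0.2  0.8 -0.3] w 0.0728 t 28.1 yaw -1.44
shift cm [0.34 2.67 9.68] turn deg [-0.1   0.51  3.56] shift after turn [0.42 2.63 9.68]
```

```bash
python3 -m crank '[[[0.2,2.4,0],[0,0.4,0],0.85],[[0,0,2],[0,0,0],0.85],[[0,0,2],[0,0,0],0.85],[[0,0,2],[0,0,0],0.85],[[0,0,2],[0,0,0],0.85],[[0,0,1],[0,0,0],0.85],[[0,0,0],[0,0,0],0.85],[[0,0,0],[0,0,0],0.85]]'
python3 -c "
from h import *
go([.571,-.3035,.007],-2)"
```

```text
clock: 28.77
eef_pos: [0.5675, -0.2928, 0.0626]
eef_rot: [[1.0, -0.001, -0.005], [-0.001, -1.0, 0.005], [-0.005, -0.005, -1.0]]
contact_force: [0.0, -0.2, 0.4]
width: 0.0727
tcp [ 0.5675 -0.2928  0.0626] F [ 0.  -0.2  0.4] w 0.0727 t 28.77 yaw -0.08
shift cm [0.38 1.09 5.55] turn deg [-0.3   0.29  1.92] shift after turn [0.39 1.05 5.56]
```

```bash
python3 -m crank '[[[0.35,1.1,0],[-0.3,0.3,0],0.85],[[0,0,0],[0,0,0],0.85],[[0,0,1],[0,0,0],0.85],[[0,0,1],[0,0,0],0.85],[[0,0,0.8],[0,0,0],0.85],[[0,0,0],[0,0,0],0.85],[[0,0,0],[0,0,0],0.85]]'
python3 -c "
from h import *
go([.571,-.3035,.007],-2)"
```

```text
clock: 29.35
eef_pos: [0.5734, -0.3066, 0.0368]
eef_rot: [[1.0, 0.0, 0.006], [0.0, -1.0, -0.005], [0.006, 0.005, -1.0]]
contact_force: [-0.4, -0.2, 1.1]
width: 0.0731
tcp [ 0.5734 -0.3066  0.0368] F [-0.4 -0.2  1.1] w 0.0731 t 29.35 yaw 0.02
shift cm [-0.26 -0.33  2.97] turn deg [ 0.27 -0.34  2.02] shift after turn [-0.25 -0.3   2.98]
```

```bash
python3 -m crank '[[[-0.25,-0.3,0.8],[0.2,-0.3,0],0.85],[[0,0,0.8],[0,0,0],0.85],[[0,0,0.8],[0,0,0],0.85],[[0,0,0.3],[0,0,0],0.85],[[0,0,0],[0,0,0],0.85],[[0,0,0],[0,0,0],0.85]]'
python3 -c "
from h import *
go([.571,-.3035,.007],-2)"
```

```text
clock: 29.85
eef_pos: [0.5701, -0.3026, 0.0059]
eef_rot: [[1.0, 0.001, -0.001], [0.001, -1.0, 0.0], [-0.001, -0.0, -1.0]]
contact_force: [-0.3, 0.1, 0.5]
width: 0.0725
tcp [ 0.5701 -0.3026  0.0059] F [-0.3  0.1  0.5] w 0.0725 t 29.85 yaw 0.04
shift cm [ 0.09  0.09 -0.11] turn deg [-0.02  0.08  2.04] shift after turn [ 0.09  0.09 -0.11]
```

```bash
python3 -m crank '[[[0,0,0],[0,0,0],0.6],[[0,0,0],[0,0,0],0.45],[[0,0,0],[0,0,0],0.3],[[0,0,0],[0,0,0],0.2],[[0,0,0],[0,0,0],0.2]]' 30
python3 -m crank '[[[0,0,-2],[0,0,0],0.2],[[0,0,-3],[0,0,0],0.2],[[0,0,-2.5],[0,0,0],0.2],[[-1,0,-0.5],[0,0,0],0.2],[[-2.5,-0.9,0],[0,0,0],0.2],[[-2.5,-0.9,0],[0,0,0],0.2],[[-2.5,-0.9,0],[0,0,0],0.2],[[-2,-0.7,0],[0,0,0],0.2],[[-1,-0.4,0],[0,0,0],0.2],[[0,0,0],[0,0,0],0.2],[[0,0,0],[0,0,0],0.2]]'
python3 -c "
from h import *
go([.4484,-.2618,.065],-5)"
```

```text
clock: 30.27
eef_pos: [0.5707, -0.303, 0.007]
eef_rot: [[1.0, 0.001, -0.0], [0.001, -1.0, -0.001], [-0.0, 0.001, -1.0]]
contact_force: [-0.2, -0.1, -1.4]
width: 0.0332
clock: 31.18
eef_pos: [0.4509, -0.2633, 0.0899]
eef_rot: [[1.0, 0.001, -0.0], [0.001, -1.0, -0.001], [-0.0, 0.001, -1.0]]
contact_force: [0.8, -0.3, -2.1]
width: 0.0332
tcp [ 0.4509 -0.2633  0.0899] F [ 0.8 -0.3 -2.1] w 0.0332 t 31.18 yaw 0.05
shift cm [-0.25 -0.15  2.49] turn deg [ 0.06 -0.    5.05] shift after turn [-0.26 -0.12  2.49]
```

```bash
python3 -m crank '[[[-0.25,-0.15,0.8],[0,0,0],0.2],[[0,0,0.8],[0,0,0],0.2],[[0,0,0.7],[0,0,0],0.2],[[0,0,0],[0,0,0],0.2],[[0,0,0],[0,0,0],0.2]]'
python3 -c "
from h import *
go([.4484,-.2618,.06],0)"
```

```text
clock: 31.6
eef_pos: [0.4501, -0.2625, 0.0639]
eef_rot: [[1.0, 0.001, 0.0], [0.001, -1.0, -0.001], [0.0, 0.001, -1.0]]
contact_force: [0.5, -0.6, -0.6]
width: 0.0331
tcp [ 0.4501 -0.2625  0.0639] F [ 0.5 -0.6 -0.6] w 0.0331 t 31.6 yaw 0.08
shift cm [-0.17 -0.07  0.39] turn deg [ 0.06 -0.02  0.08] shift after turn [-0.17 -0.07  0.39]
```

```bash
python3 -m crank '[[[-0.2,-0.1,0.2],[0,0,0],0.2],[[0,0,0.3],[0,0,0],0.2],[[0,0,0],[0,0,0],0.2]]';python3 -m crank '[[[0,0,0.5],[0,0,0],0.2],[[0,0,0.4],[0,0,0],0.2]]'
python3 -c "
from h import *
go([.4484,-.2618,.019],0)"
```

```text
clock: 31.85
eef_pos: [0.4481, -0.2612, 0.0578]
eef_rot: [[1.0, 0.002, -0.001], [0.002, -1.0, -0.0], [-0.001, 0.0, -1.0]]
contact_force: [0.1, -1.0, -1.0]
width: 0.0333
clock: 32.02
eef_pos: [0.4486, -0.2618, 0.0491]
eef_rot: [[1.0, 0.002, 0.001], [0.002, -1.0, -0.001], [0.001, 0.001, -1.0]]
contact_force: [-0.3, 0.3, -2.0]
width: 0.0332
tcp [ 0.4486 -0.2618  0.0491] F [-0.3  0.3 -2. ] w 0.0332 t 32.02 yaw 0.1
shift cm [-0.02 -0.    3.01] turn deg [ 0.08 -0.04  0.1 ] shift after turn [-0.02  0.    3.01]
```

```bash
python3 -m crank '[[[0,0,0.4],[0,0,0],0.2],[[0,0,0.4],[0,0,0],0.2],[[0,0,0],[0,0,0],0.2]]';python3 -m crank '[[[0,0,0.4],[0,0,0],0.2],[[0,0,0.4],[0,0,0],0.2]]'
python3 -c "
from h import *
go([.4484,-.2618,.019],0)"
```

```text
clock: 32.27
eef_pos: [0.4483, -0.2615, 0.0393]
eef_rot: [[1.0, 0.002, 0.0], [0.002, -1.0, -0.001], [0.0, 0.001, -1.0]]
contact_force: [0.5, -1.0, -1.9]
width: 0.0329
clock: 32.43
eef_pos: [0.4486, -0.2618, 0.0313]
eef_rot: [[1.0, 0.002, 0.001], [0.002, -1.0, -0.001], [0.001, 0.001, -1.0]]
contact_force: [-0.4, 0.4, -1.1]
width: 0.0331
tcp [ 0.4486 -0.2618  0.0313] F [-0.4  0.4 -1.1] w 0.0331 t 32.43 yaw 0.1
shift cm [-0.02  0.    1.23] turn deg [ 0.08 -0.04  0.1 ] shift after turn [-0.02  0.    1.23]
```

Sleeve B is past the narrow stop, so it is a good one. I'll take it to the bottom.

```bash
python3 -m crank '[[[0,0,0.4],[0,0,0],0.2],[[0,0,0.4],[0,0,0],0.2],[[0,0,0.2],[0,0,0],0.2],[[0,0,0],[0,0,0],0.2]]';python3 -m crank '[[[0,0,0.3],[0,0,0],0.2],[[0,0,0],[0,0,0],0.2]]'; python3 -m crank '[[[0,0,0],[0,0,0],0.5],[[0,0,0],[0,0,0],0.6],[[0,0,0],[0,0,0],0.75],[[0,0,0],[0,0,0],0.75],[[0,0,-2],[0,0,0],0.75],[[0,0,-4],[0,0,0],0.75],[[0,0,-4],[0,0,0],0.75],[[0,0,-2],[0,0,0],0.85]]'
python3 - <<'E'
from h import *
go([.6271,-.1303,.12],0)
T=snap('top')
for b,c in sleeves(T): print(b,c,onz(T,*c,.03).round(4),onz(T,*c,.046).round(4))
E
```

```text
clock: 32.77
eef_pos: [0.4482, -0.2614, 0.0191]
eef_rot: [[1.0, 0.002, -0.0], [0.002, -1.0, -0.001], [-0.0, 0.001, -1.0]]
contact_force: [-0.3, -0.3, -1.8]
width: 0.0336
clock: 32.93
eef_pos: [0.449, -0.2623, 0.0188]
eef_rot: [[1.0, 0.002, 0.001], [0.002, -1.0, -0.003], [0.001, 0.003, -1.0]]
contact_force: [0.0, 0.5, -1.4]
width: 0.0333
clock: 33.6
eef_pos: [0.4457, -0.259, 0.1367]
eef_rot: [[1.0, 0.002, -0.006], [0.002, -1.0, 0.005], [-0.006, -0.005, -1.0]]
contact_force: [1.0, -0.8, 0.6]
width: 0.0724
tcp [ 0.4457 -0.259   0.1367] F [ 1.  -0.8  0.6] w 0.0724 t 33.6 yaw 0.1
shift cm [ 18.17 -12.83   1.62] turn deg [-0.29  0.37  0.1 ] shift after turn [ 18.14 -12.87   1.67]
[324, 160, 13, 14, 107] [330.  166.5] [ 0.6257 -0.1293  0.03  ] [ 0.6225 -0.1277  0.046 ]
[336, 219, 14, 15, 152] [342.5 226. ] [ 0.4624 -0.1569  0.03  ] [ 0.4611 -0.155   0.046 ]
[375, 223, 9, 8, 36] [379.  226.5] [ 0.4583 -0.2557  0.03  ] [ 0.457  -0.2527  0.046 ]
```

```bash
python3 -m crank '[[[2.5,-1.8,0],[-0.3,0.3,0],0.7],[[3,-2.1,0],[0,0,0],0.7],[[3,-2.1,0],[0,0,0],0.7],[[3,-2.1,0],[0,0,0],0.7],[[3,-2.1,0],[0,0,0],0.7],[[2.4,-1.7,0],[0,0,0],0.7],[[1,-0.7,0],[0,0,0],0.65],[[0,0,0],[0,0,0],0.65]]'
python3 -m crank '[[[0,0,0],[0,0,7],0.65],[[0,0,0],[0,0,7],0.65],[[0,0,0],[0,0,7],0.65],[[0,0,0],[0,0,7],0.65],[[0,0,0],[0,0,7],0.65],[[0,0,0],[0,0,7],0.65],[[0,0,0],[0,0,3],0.65],[[0,0,0],[0,0,0],0.65]]'
python3 - <<'E'
from h import *
import pickle
T,S=pickle.load(open('m2.pkl','rb'))
print('cup',onz(T,332,125,.06),onz(T,375,125,.08))
go([.6268,-.13,.06],-45)
E
```

```text
clock: 34.32
eef_pos: [0.6352, -0.1305, 0.1407]
eef_rot: [[1.0, -0.003, 0.007], [-0.003, -1.0, -0.008], [0.007, 0.008, -1.0]]
contact_force: [0.1, 0.2, 0.6]
width: 0.0555
clock: 34.98
eef_pos: [0.6302, -0.1329, 0.1359]
eef_rot: [[0.686, -0.727, 0.0], [-0.727, -0.686, -0.007], [0.005, 0.004, -1.0]]
contact_force: [1.1, 0.2, 1.0]
width: 0.0552
cup [ 0.73340871 -0.13623346  0.06      ] [ 0.72537037 -0.24892181  0.08      ]
tcp [ 0.6302 -0.1329  0.1359] F [1.1 0.2 1. ] w 0.0552 t 34.98 yaw -46.67
shift cm [-0.49  0.01  7.59] turn deg [ 0.25 -0.29 -1.67] shift after turn [-0.45  0.03  7.59]
```

```bash
python3 -m crank '[[[-0.45,0,0.8],[0.2,-0.3,-1.5],0.65],[[0,0,1.5],[0,0,0],0.65],[[0,0,1.5],[0,0,0],0.65],[[0,0,1.5],[0,0,0],0.65],[[0,0,1],[0,0,0],0.65],[[0,0,0.5],[0,0,0],0.65],[[0,0,0],[0,0,0],0.65],[[0,0,0],[0,0,0],0.65]]'
python3 -c "
from h import *
go([.6268,-.13,.007],-45)"
```

```text
clock: 35.65
eef_pos: [0.6226, -0.1308, 0.0617]
eef_rot: [[0.72, -0.694, -0.003], [-0.694, -0.72, 0.002], [-0.004, 0.001, -1.0]]
contact_force: [0.0, -0.2, -0.3]
width: 0.055
tcp [ 0.6226 -0.1308  0.0617] F [ 0.  -0.2 -0.3] w 0.055 t 35.65 yaw -43.96
shift cm [ 0.26 -0.35  5.46] turn deg [0.05 0.22 1.04] shift after turn [ 0.24 -0.35  5.47]
```

```bash
python3 -m crank '[[[0.25,-0.35,0.5],[0,0.2,0],0.65],[[0,0,0.8],[0,0,0],0.65],[[0,0,0.7],[0,0,0],0.65],[[0,0,0],[0,0,0],0.65],[[0,0,0],[0,0,0],0.65]]'
python3 -c "
from h import *
go([.6268,-.13,.007],-45)"
```

```text
clock: 36.07
eef_pos: [0.6288, -0.1305, 0.0419]
eef_rot: [[0.721, -0.693, 0.003], [-0.693, -0.721, -0.002], [0.003, -0.001, -1.0]]
contact_force: [-0.4, -1.3, -0.4]
width: 0.0551
tcp [ 0.6288 -0.1305  0.0419] F [-0.4 -1.3 -0.4] w 0.0551 t 36.07 yaw -43.86
shift cm [-0.19  0.1   3.49] turn deg [-0.03 -0.19  1.14] shift after turn [-0.18  0.1   3.49]
```

```bash
python3 -m crank '[[[-0.15,0.1,0.8],[0,-0.2,0],0.65],[[0,0,0.8],[0,0,0],0.65],[[0,0,0.8],[0,0,0],0.65],[[0,0,0.6],[0,0,0],0.65],[[0,0,0.2],[0,0,0],0.65],[[0,0,0],[0,0,0],0.65],[[0,0,0],[0,0,0],0.65]]'
python3 -c "
from h import *
go([.6268,-.13,.007],-45)"
```

```text
clock: 36.65
eef_pos: [0.6264, -0.13, 0.0059]
eef_rot: [[0.721, -0.693, -0.001], [-0.693, -0.721, 0.001], [-0.001, -0.0, -1.0]]
contact_force: [-0.6, -0.6, -0.6]
width: 0.0552
tcp [ 0.6264 -0.13    0.0059] F [-0.6 -0.6 -0.6] w 0.0552 t 36.65 yaw -43.85
shift cm [ 0.03 -0.03 -0.11] turn deg [-0.01  0.08  1.15] shift after turn [ 0.03 -0.03 -0.11]
```

```bash
python3 -m crank '[[[0,0,0],[0,0,0],0.5],[[0,0,0],[0,0,0],0.4],[[0,0,0],[0,0,0],0.2],[[0,0,0],[0,0,0],0.2],[[0,0,0],[0,0,0],0.2],[[0,0,-2],[0,0,0],0.2],[[0,0,-3],[0,0,0],0.2],[[0,0,-3],[0,0,0],0.2],[[0,0,-2],[0,0,0],0.2],[[0,0,0],[0,0,0],0.2]]' 30
python3 -m crank '[[[0,2,0],[0,0,0],0.2],[[0,3.5,0],[0,0,0],0.2],[[0,3.5,0],[0,0,0],0.2],[[0,3.5,0],[0,0,0],0.2],[[0,3.5,0],[0,0,0],0.2],[[0,3.5,0],[0,0,0],0.2],[[0,3,0],[0,0,0],0.2],[[0,2,0],[0,0,0],0.2],[[0,1,0],[0,0,0],0.2],[[0,0,0],[0,0,0],0.2],[[0,0,0],[0,0,0],0.2]]'
python3 -c "
from h import *
go([.444,-.316,.065],-44)"
```

```text
clock: 37.48
eef_pos: [0.6246, -0.1293, 0.1079]
eef_rot: [[0.721, -0.693, -0.005], [-0.693, -0.721, 0.003], [-0.006, 0.001, -1.0]]
contact_force: [0.4, -0.7, -0.9]
width: 0.0336
clock: 38.4
eef_pos: [0.4406, -0.3181, 0.1001]
eef_rot: [[0.723, -0.691, -0.005], [-0.69, -0.723, 0.006], [-0.008, -0.001, -1.0]]
contact_force: [-0.1, 0.2, -0.6]
width: 0.0333
tcp [ 0.4406 -0.3181  0.1001] F [-0.1  0.2 -0.6] w 0.0333 t 38.4 yaw -43.67
shift cm [ 0.13 -0.38  3.5 ] turn deg [-0.03  0.43  0.33] shift after turn [ 0.1  -0.39  3.51]
```

```bash
python3 -m crank '[[[0.1,-0.35,0.8],[0,0.4,0],0.2],[[0,0,1],[0,0,0],0.2],[[0,0,1],[0,0,0],0.2],[[0,0,0.6],[0,0,0],0.2],[[0,0,0],[0,0,0],0.2],[[0,0,0],[0,0,0],0.2]]'
python3 -c "
from h import *
go([.444,-.316,.059],-44)"
```

```text
clock: 38.9
eef_pos: [0.4468, -0.3109, 0.0599]
eef_rot: [[0.728, -0.686, -0.001], [-0.686, -0.728, 0.003], [-0.003, -0.002, -1.0]]
contact_force: [0.1, -0.4, -1.0]
width: 0.0334
tcp [ 0.4468 -0.3109  0.0599] F [ 0.1 -0.4 -1. ] w 0.0334 t 38.9 yaw -43.3
shift cm [0.14 0.56 0.09] turn deg [-0.12  0.16  0.7 ] shift after turn [0.15 0.56 0.09]
```

```bash
python3 -m crank '[[[0.15,0.5,0],[0,0.2,0],0.2],[[0,0,0],[0,0,0],0.2],[[0,0,0],[0,0,0],0.2]]'
python3 -c "
from h import *
go([.444,-.316,.019],-44)"
```

```text
clock: 39.15
eef_pos: [0.4445, -0.3156, 0.0599]
eef_rot: [[0.728, -0.685, 0.002], [-0.685, -0.728, 0.001], [0.001, -0.002, -1.0]]
contact_force: [-1.6, 0.6, -0.6]
width: 0.0335
tcp [ 0.4445 -0.3156  0.0599] F [-1.6  0.6 -0.6] w 0.0335 t 39.15 yaw -43.25
shift cm [-0.02  0.07  4.09] turn deg [-0.12 -0.04  0.75] shift after turn [-0.01  0.07  4.09]
```

```bash
python3 -m crank '[[[0,0.05,0.4],[0,0,0],0.2],[[0,0,0.4],[0,0,0],0.2],[[0,0,0],[0,0,0],0.2]]';python3 -m crank '[[[0,0,0.4],[0,0,0],0.2],[[0,0,0.3],[0,0,0],0.2]]'
python3 -c "
from h import *
go([.444,-.316,.019],-44)"
```

```text
clock: 39.4
eef_pos: [0.4446, -0.3171, 0.0524]
eef_rot: [[0.728, -0.686, 0.003], [-0.686, -0.728, -0.001], [0.003, -0.002, -1.0]]
contact_force: [-0.1, 0.5, -1.2]
width: 0.0335
clock: 39.57
eef_pos: [0.4448, -0.3175, 0.0454]
eef_rot: [[0.728, -0.686, 0.004], [-0.686, -0.728, -0.001], [0.004, -0.002, -1.0]]
contact_force: [0.2, -0.8, -1.6]
width: 0.0336
tcp [ 0.4448 -0.3175  0.0454] F [ 0.2 -0.8 -1.6] w 0.0336 t 39.57 yaw -43.3
shift cm [-0.17 -0.05  2.64] turn deg [-0.1  -0.22  0.7 ] shift after turn [-0.16 -0.05  2.64]
```

```bash
python3 -m crank '[[[-0.1,0,0.3],[0,-0.2,0],0.2],[[0,0,0.3],[0,0,0],0.2],[[0,0,0],[0,0,0],0.2]]';python3 -m crank '[[[0,0,0.3],[0,0,0],0.2],[[0,0,0.3],[0,0,0],0.2]]'
python3 -c "
from h import *
go([.444,-.316,.019],-44)"
```

```text
clock: 39.82
eef_pos: [0.4436, -0.3163, 0.0378]
eef_rot: [[0.728, -0.686, 0.001], [-0.686, -0.728, 0.002], [-0.001, -0.002, -1.0]]
contact_force: [-0.6, -0.3, -1.3]
width: 0.0337
clock: 39.98
eef_pos: [0.4439, -0.3165, 0.0317]
eef_rot: [[0.728, -0.686, 0.001], [-0.686, -0.728, 0.002], [-0.001, -0.002, -1.0]]
contact_force: [0.5, 0.2, -1.1]
width: 0.0334
tcp [ 0.4439 -0.3165  0.0317] F [ 0.5  0.2 -1.1] w 0.0334 t 39.98 yaw -43.3
shift cm [-0.02 -0.04  1.27] turn deg [-0.11  0.03  0.7 ] shift after turn [-0.02 -0.05  1.27]
```

```bash
python3 -m crank '[[[0,0,0.4],[0,0,0],0.2],[[0,0,0.4],[0,0,0],0.2],[[0,0,0.2],[0,0,0],0.2],[[0,0,0],[0,0,0],0.2]]';python3 -m crank '[[[0,0,0.3],[0,0,0],0.2],[[0,0,0],[0,0,0],0.2]]'; python3 -m crank '[[[0,0,0],[0,0,0],0.5],[[0,0,0],[0,0,0],0.6],[[0,0,0],[0,0,0],0.65],[[0,0,0],[0,0,0],0.65],[[0,0,-2],[0,0,0],0.65],[[0,0,-4],[0,0,0],0.65],[[0,0,-4],[0,0,0],0.65],[[0,0,-4],[0,0,0],0.65],[[-3,3,0],[0,0,0],0.65],[[-3,3,0],[0,0,0],0.65],[[-2,2,0],[0,0,0],0.65],[[0,0,0],[0,0,0],0.65]]'
python3 - <<'E'
from h import *
import pickle
go([.4577,-.153,.15],-44)
T=snap('top');S=snap('side');pickle.dump((T,S),open('m3.pkl','wb'))
for b,c in sleeves(T): print(b,c,onz(T,*c,.046).round(4),onz(T,*c,.068).round(4))
f=lambda i:cv2.cvtColor(i,cv2.COLOR_RGB2BGR)
cv2.imwrite('pics/p3.png',np.hstack([cv2.resize(f(T['image']),(420,315),interpolation=cv2.INTER_AREA),cv2.resize(f(S['image'])[225:335,250:360],(315,315),interpolation=cv2.INTER_CUBIC)]))
E
```

```text
clock: 40.32
eef_pos: [0.4437, -0.3163, 0.0199]
eef_rot: [[0.728, -0.686, 0.0], [-0.686, -0.728, 0.002], [-0.001, -0.002, -1.0]]
contact_force: [-0.1, -0.7, -0.3]
width: 0.0339
clock: 40.48
eef_pos: [0.4443, -0.3169, 0.0185]
eef_rot: [[0.728, -0.686, 0.002], [-0.686, -0.728, 0.001], [0.001, -0.002, -1.0]]
contact_force: [-0.4, 1.0, -1.4]
width: 0.0336
clock: 41.48
eef_pos: [0.3309, -0.322, 0.1666]
eef_rot: [[0.731, -0.682, 0.002], [-0.682, -0.731, -0.003], [0.004, 0.001, -1.0]]
contact_force: [0.2, -0.1, -0.2]
width: 0.0555
tcp [ 0.3309 -0.322   0.1666] F [ 0.2 -0.1 -0.2] w 0.0555 t 41.48 yaw -43.02
shift cm [ -2.27 -21.     1.63] turn deg [ 0.05 -0.24  0.98] shift after turn [ -2.62 -20.96   1.66]
[336, 219, 14, 15, 153] [342.5 226. ] [ 0.4611 -0.155   0.046 ] [ 0.4593 -0.1524  0.068 ]
[375, 223, 15, 13, 125] [382. 229.] [ 0.4501 -0.2604  0.046 ] [ 0.4486 -0.2561  0.068 ]
[394, 224, 15, 14, 123] [401.  230.5] [ 0.4447 -0.3115  0.046 ] [ 0.4432 -0.3064  0.068 ]
```

View pics/p3.png

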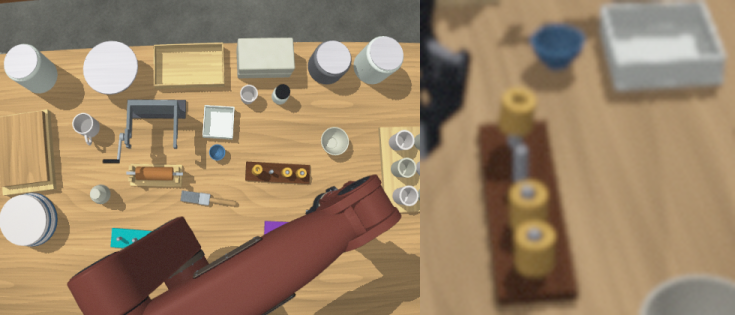

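```bash
python3 -m crank '[[[-0.4,-2,0],[0,0,0],0.65],[[-0.4,-3.5,0],[0,0,0],0.65],[[-0.4,-3.5,0],[0,0,0],0.65],[[-0.4,-3.5,0],[0,0,0],0.65],[[-0.4,-3.5,0],[0,0,0],0.65],[[-0.3,-2.5,0],[0,0,0],0.65],[[0,-1.5,0],[0,0,0],0.65],[[0,0,0],[0,0,0],0.65],[[0,0,0],[0,0,0],0.65]]'
python3 -c "
from h import *
go([.4585,-.1535,.09],-44)"
```

```text
clock: 42.33
eef_pos: [0.4639, -0.1498, 0.1631]
eef_rot: [[0.733, -0.681, 0.004], [-0.681, -0.733, -0.001], [0.003, -0.002, -1.0]]
contact_force: [-0.8, 0.4, 0.5]
width: 0.0557
tcp [ 0.4639 -0.1498  0.1631] F [-0.8  0.4  0.5] w 0.0557 t 42.33 yaw -42.88
shift cm [-0.16  0.65  7.31] turn deg [-0.1  -0.19  1.12] shift after turn [-0.13  0.64  7.31]
```

```bash
python3 -m crank '[[[-0.15,0.6,1],[0,-0.2,0],0.65],[[0,0,1.5],[0,0,0],0.65],[[0,0,1.5],[0,0,0],0.65],[[0,0,1.5],[0,0,0],0.65],[[0,0,1],[0,0,0],0.65],[[0,0,0],[0,0,0],0.65],[[0,0,0],[0,0,0],0.65]]'
python3 -c "
from h import *
go([.4585,-.1535,.043],-44)"
```

```text
clock: 42.92
eef_pos: [0.4551, -0.1572, 0.091]
eef_rot: [[0.73, -0.683, -0.003], [-0.683, -0.73, 0.003], [-0.004, -0.0, -1.0]]
contact_force: [-0.6, -0.6, 0.6]
width: 0.0554
tcp [ 0.4551 -0.1572  0.091 ] F [-0.6 -0.6  0.6] w 0.0554 t 42.92 yaw -43.11
shift cm [ 0.01 -0.5   4.8 ] turn deg [-0.01  0.23  0.89] shift after turn [-0.01 -0.5   4.8 ]
```

```bash
python3 -m crank '[[[0,-0.5,0.8],[0,0.2,0],0.65],[[0,0,0.8],[0,0,0],0.65],[[0,0,0.6],[0,0,0],0.65],[[0,0,0],[0,0,0],0.65],[[0,0,0],[0,0,0],0.65]]'
python3 -c "
from h import *
go([.4585,-.1535,.043],-44)"
```

```text
clock: 43.33
eef_pos: [0.4593, -0.1545, 0.0684]
eef_rot: [[0.729, -0.684, 0.002], [-0.684, -0.729, -0.001], [0.002, -0.0, -1.0]]
contact_force: [-0.3, -0.5, 0.3]
width: 0.0555
tcp [ 0.4593 -0.1545  0.0684] F [-0.3 -0.5  0.3] w 0.0555 t 43.33 yaw -43.18
shift cm [-0.14 -0.02  2.54] turn deg [-0.03 -0.12  0.82] shift after turn [-0.13 -0.02  2.54]
```

```bash
python3 -m crank '[[[-0.1,0,0.8],[0,-0.1,0],0.65],[[0,0,0.8],[0,0,0],0.65],[[0,0,0.7],[0,0,0],0.65],[[0,0,0],[0,0,0],0.65],[[0,0,0],[0,0,0],0.5],[[0,0,0],[0,0,0],0.4],[[0,0,0],[0,0,0],0.2],[[0,0,0],[0,0,0],0.2],[[0,0,0],[0,0,0],0.2]]' 30
python3 -m crank '[[[0,0,-1],[0,0,0],0.2],[[0,0,-2],[0,0,0],0.2],[[0,0,-2],[0,0,0],0.2],[[0,0,-2],[0,0,0],0.2],[[0,0,-1],[0,0,0],0.2],[[0,0,0],[0,0,0],0.2]]'
python3 -c "
from h import *
T=[.638,-.0235]
go([*T,.12],-44)"
```

```text
clock: 44.08
eef_pos: [0.4589, -0.1539, 0.0437]
eef_rot: [[0.73, -0.684, 0.001], [-0.684, -0.73, -0.0], [0.001, -0.001, -1.0]]
contact_force: [0.3, -0.9, -1.6]
width: 0.033
clock: 44.58
eef_pos: [0.4581, -0.1533, 0.1292]
eef_rot: [[0.73, -0.684, 0.0], [-0.684, -0.73, 0.0], [-0.0, -0.0, -1.0]]
contact_force: [0.7, -0.5, -0.9]
width: 0.0331
tcp [ 0.4581 -0.1533  0.1292] F [ 0.7 -0.5 -0.9] w 0.0331 t 44.58 yaw -43.15
shift cm [  4.25 -21.78   0.93] turn deg [-0.02  0.01  0.85] shift after turn [  3.93 -21.84   0.92]
```

```bash
python3 -m crank '[[[0.6,-2.5,0],[0,0,0],0.2],[[0.6,-3.5,0],[0,0,0],0.2],[[0.6,-3.5,0],[0,0,0],0.2],[[0.6,-3.5,0],[0,0,0],0.2],[[0.6,-3.5,0],[0,0,0],0.2],[[0.6,-2.6,0],[0,0,0],0.2],[[0.4,-1.5,0],[0,0,0],0.2],[[0,-0.5,0],[0,0,0],0.2],[[0,0,0],[0,0,0],0.2],[[0,0,0],[0,0,0],0.2]]'
python3 -c "
from h import *
go([.638,-.0238,.06],-44)"
```

```text
clock: 45.42
eef_pos: [0.6379, -0.0211, 0.1225]
eef_rot: [[0.727, -0.686, -0.003], [-0.686, -0.727, -0.001], [-0.002, 0.003, -1.0]]
contact_force: [0.3, 0.8, -2.0]
width: 0.033
tcp [ 0.6379 -0.0211  0.1225] F [ 0.3  0.8 -2. ] w 0.033 t 45.42 yaw -43.32
shift cm [0.21 0.17 6.25] turn deg [0.15 0.11 0.68] shift after turn [0.2  0.19 6.25]
```

```bash
python3 -m crank '[[[0.2,0.2,1],[0,0,0],0.2],[[0,0,1.5],[0,0,0],0.2],[[0,0,1.5],[0,0,0],0.2],[[0,0,1.2],[0,0,0],0.2],[[0,0,0.5],[0,0,0],0.2],[[0,0,0],[0,0,0],0.2],[[0,0,0],[0,0,0],0.2]]'
python3 -c "
from h import *
go([.638,-.0238,.014],-44)"
```

```text
clock: 46.0
eef_pos: [0.6329, -0.0296, 0.0606]
eef_rot: [[0.723, -0.691, -0.005], [-0.691, -0.723, -0.001], [-0.003, 0.005, -1.0]]
contact_force: [0.5, -0.8, -0.2]
width: 0.0328
tcp [ 0.6329 -0.0296  0.0606] F [ 0.5 -0.8 -0.2] w 0.0328 t 46.0 yaw -43.67
shift cm [-0.02 -0.79  4.65] turn deg [0.27 0.17 0.33] shift after turn [-0.03 -0.77  4.66]
```

```bash
python3 -m crank '[[[0,-0.7,0.5],[0.3,0.2,0],0.2],[[0,0,1],[0,0,0],0.2],[[0,0,1],[0,0,0],0.2],[[0,0,0.8],[0,0,0],0.2],[[0,0,0.4],[0,0,0],0.2],[[0,0,0],[0,0,0],0.2],[[0,0,0],[0,0,0],0.2]]'
python3 -c "
from h import *
go([.638,-.0238,.014],-44)"
```

```text
clock: 46.58
eef_pos: [0.6393, -0.0243, 0.0212]
eef_rot: [[0.723, -0.69, 0.004], [-0.69, -0.723, -0.0], [0.003, -0.002, -1.0]]
contact_force: [0.4, -0.0, -1.2]
width: 0.0328
tcp [ 0.6393 -0.0243  0.0212] F [ 0.4 -0.  -1.2] w 0.0328 t 46.58 yaw -43.67
shift cm [-0.13  0.05  0.72] turn deg [-0.14 -0.17  0.33] shift after turn [-0.12  0.05  0.72]
```

```bash
python3 -m crank '[[[0,0,0.4],[0,0,0],0.2],[[0,0,0.3],[0,0,0],0.2],[[0,0,0],[0,0,0],0.2]]'; python3 -m crank '[[[0,0,0],[0,0,0],0.4],[[0,0,0],[0,0,0],0.5],[[0,0,0],[0,0,0],0.6],[[0,0,0],[0,0,0],0.6],[[0,0,-2],[0,0,0],0.6],[[0,0,-4],[0,0,0],0.6],[[0,0,-4],[0,0,0],0.6],[[0,0,-4],[0,0,0],0.6],[[0,3,-2],[0,0,0],0.6]]';  python3 -m crank '[[[0,4,0],[0,0,0],0.6],[[0,4,0],[0,0,0],0.6],[[0,4,0],[0,0,0],0.6],[[0,4,0],[0,0,0],0.6],[[0,4,0],[0,0,0],0.6],[[0,4,0],[0,0,0],0.6],[[0,4,0],[0,0,0],0.6],[[0,4,0],[0,0,0],0.6],[[0,3,0],[0,0,0],0.6],[[0,0,0],[0,0,0],0.6],[[0,0,0],[0,0,0],0.6]]'
python3 - <<'E'
from h import *
T=snap('top');S=snap('side')
for b,c in sleeves(T): print(b,c,onz(T,*c,.038).round(4),onz(T,*c,.046).round(4))
s=arm.state();print(s['eef_pos'],s['clock'])
f=lambda i:cv2.cvtColor(i,cv2.COLOR_RGB2BGR)
cv2.imwrite('pics/fin.png',np.hstack([cv2.resize(f(T['image'])[100:310,90:470],(460,254),interpolation=cv2.INTER_CUBIC),cv2.resize(f(S['image'])[120:345,230:400],(340,450),interpolation=cv2.INTER_CUBIC)[98:352]]))
cv2.imwrite('pics/fin2.png',np.hstack([cv2.resize(f(T['image'])[100:300,90:430],(460,270),interpolation=cv2.INTER_CUBIC),np.zeros((270,0,3),np.uint8)]))
E
```

```text
clock: 46.83
eef_pos: [0.6396, -0.0244, 0.0141]
eef_rot: [[0.723, -0.69, 0.004], [-0.69, -0.723, -0.001], [0.004, -0.003, -1.0]]
contact_force: [-0.3, -0.1, -1.1]
width: 0.0331
clock: 47.58
eef_pos: [0.6158, -0.0431, 0.1742]
eef_rot: [[0.725, -0.688, -0.004], [-0.688, -0.725, 0.003], [-0.005, 0.001, -1.0]]
contact_force: [1.3, -0.4, 1.8]
width: 0.0516
clock: 48.5
eef_pos: [0.3672, -0.3117, 0.1872]
eef_rot: [[0.726, -0.688, 0.016], [-0.688, -0.726, -0.012], [0.02, -0.002, -1.0]]
contact_force: [-0.3, 0.7, 0.8]
width: 0.0512
[291, 148, 12, 12, 110] [296.5 153.5] [ 0.6624 -0.0389  0.038 ] [ 0.6606 -0.0386  0.046 ]
[375, 223, 15, 13, 123] [382. 229.] [ 0.4507 -0.262   0.038 ] [ 0.4501 -0.2604  0.046 ]
[394, 224, 15, 14, 122] [401.  230.5] [ 0.4452 -0.3133  0.038 ] [ 0.4447 -0.3115  0.046 ]
[ 0.36814083 -0.31082958  0.18708507] 48.6
```

View pics/fin.png

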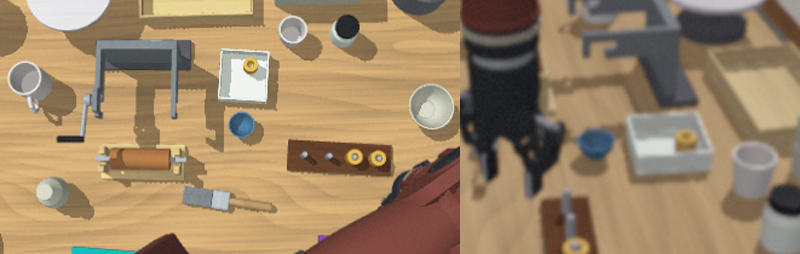

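```bash
python3 -c "
from rig import arm
print(arm.finish_job())"
```

```text
the job is handed in; nothing more can be done
None
```

The job is done and handed in at about 48.6 s; `finish_job` gives no verdict.

- **Lever and roller:** I opened the lever to its stop, drew the roller forward 22 mm and lowered it about 38 mm. I then carried it to the cradle, where it rested on the notch floors before I let go. I swung the lever shut until it pressed on its stop (40 N at the wrist). It now sits about 6 mm further forward and lower in the pictures than at the start, so it was probably not quite shut at first.
- **Sleeves:** I found three sleeves and no fourth. The first stopped about 22 mm above the board on pin 4, with 34 N at the wrist. The other two went fully down on pins 1 and 2. Once all three were on, I moved the short one to the white tray.

**Last checks:**
- The last top picture shows the roller in both notches, the lever shut, sleeves on pins 1 and 2, and one sleeve upright in the tray. The pots and tools look unmoved.
- The tray sleeve sits about 2.5 cm from where I released it, still inside the tray. I did not find out why; it may have been the announced knock or a brush from a finger as I pulled back.
- I took the two home sleeves as fully down from the TCP height at release (about 19 mm) and one side picture. I did not triangulate them again.

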